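Put a bearing carrier away through the dust flap

ROBOT

A 6-joint arm with a two-finger parallel gripper is mounted at the origin on the work surface. World frame = base frame: x ahead of the robot, y to its left, z up, the work surface at z = 0. Lengths are in mm, angles in rad, forces in N, time in s.
With the tool pointing down it reaches from about 275 to 750 mm from the base axis. Payload 10.2 kg.
Tool frame: the origin (TCP) lies midway between the tips of the shut fingers; the grasp point (between the pads) lies grasp_offset behind it (grasp_offset is the distance from the TCP to the grasp point, in mm); x points along the fingers, z is the direction in which the jaws open and shut, and the axes are right-handed (so a half turn about x gives the same grasp; the last joint's range is limited). The gripper opens to 85 mm and grips with 20 to 120 N. Pads are 22 mm wide; open, the fingers measure 114 mm over their backs; the gripper's body (76 mm by 85 mm) begins 54 mm behind the grasp point. The pads swing forward as they close: fully open they stand 13 mm farther back than shut.
Start: joints at [-1.377, 0.313, 1.498, -0, 1.331, -0.223], TCP at [212.527, -480.066, 231.294] pointing down, gripper open.
Joint ranges: [-2.94, 2.94], [-0.97, 2.17], [0.19, 2.56], [-1.23, 4.37], [0.02, 3.11], [-2.88, 2.88]. Speed limits (rad/s): [2.39, 2.39, 3.01, 3.14, 3.14, 3.14].

INTERFACE

Orientations are given as a unit quaternion [w, x, y, z].
In Python, from rig import sense, capture, calibration, finish_job, grasp_offset gives the robot as it stands.
- The arm moves only by the shell command python3 -m jog 'ROWS' [FORCE]. ROWS is JSON, a list of rows, each an object with "linear": the shift along the tool's x, y, z scaled (see below), a list of three; "rotation": the turn, a rotation vector about the tool's x, y, z scaled (see below), a list of three; "grip": the finger opening in mm, from 0 to 85.4. A call has 1 to 20 rows; each row is the pose to reach, as a shift and turn from the pose measured when the call began, along the tool's axes at that moment; what a row does not reach only later rows make up. The controller multiplies each number of a shift by 0.3 m and each number of a turn by 0.5 rad. A row lasts 1/12 s, in which the tool goes at most 41.7 mm and 7.16 degrees, less where a joint would pass 70% of its speed; a pose out of reach is approached as far as the arm can. A call with a number of a shift or a turn outside -1 to 1 is refused whole. A call with a gripper value outside its range is refused whole. The fingers move at their own pace and stop on an object; FORCE is the grip in N (left out, the last holds). Time passes only in rows, so rows that repeat a pose let the fingers close. It gives the time, the measured TCP pose, the force and the opening at its end, in the units of the state.
- sense(): the state, without advancing time (a new reading comes with each control period).
- capture(name): name is "scene" or "top" or "wrist"; returns (picture, depth): 400x640x3 uint8, red, green, blue; 400x640 float32, mm along the optical axis (not along the pixel's ray), 0 where there is no reading.
- calibration(name): a dict with "intrinsics" (3x3 intrinsics, pixels), "dist" ([k1, k2, p1, p2, k3] as OpenCV has them; the pictures are not rectified), "world_from_camera" (4x4, takes a point from camera to world coordinates). Camera axes: x right, y up, looking along -z (the intrinsics and any distortion apply to the point x, -y, -z); pixel columns grow to the right and rows downward; lengths in mm; the calibration is good to about 2 mm. A picture is of the moment at which its call begins: read the wrist's pose just before it. calibration takes no time and is no camera call; for the wrist camera it gives the pose at the moment of the call.
- finish_job(): hands the job in, once; it reports no verdict.
The state is a dict: "time_s": time; "joints": joint angles; "dq": joint speeds; "tau": joint torques, N m; "eef_pos": TCP position; "ee_rot": TCP orientation; "force": force on the tool from outside, world axes, zero at the start; "wrist_torque": the same for the moment, N m; "grip_width": opening from 0.0 (shut) to 1.0 (fully open).
Only numpy, scipy, OpenCV 4.12 (cv2) and the standard library are available. Lean on these libraries where they do the work, as an engineer would, in place of code of your own. Each camera call takes 0.05 s, during which the arm holds its last target.

TASK

Pick up the carrier by its upright post, set it down on the open front end of the dust bay and slide it in along the floor so that its nose pushes the spring flap open, on until it sits fully home against the stop inside, pressing the stop's spring plunger in, and the flap has closed behind it. Go gently: feel for the stop and never ram or jam the carrier against the bay, flap or stop. Keep the bearing ring on the carrier, leave the other things on the bench alone, and let go.

Things in the scene. Friction and masses are not known exactly. Their poses are not given: they have to be found in the camera images.
- bay: Dust bay: a straight lane fixed to the bench. Origin on the bench top, on the lane's centre line, in the plane of the closed flap; x points along the lane, the way in, z up. Floor 6 mm thick (its surface at z = 6 mm), slick (friction about 0.3), 80 mm wide inside (y -40 to 40). Covered from x = -4 to 245 mm by 4 mm side walls and a roof.
- infeed (a point): On the floor surface of the bay's open front end, on the centre line, 70 mm before the flap (bay x = -70 mm). The front end runs from bay x = -120 mm to the flap, between low side rails 12 mm above the floor, open above.
- roof_slot (a point): On the top of the bay's roof (65 mm above the bench, underside 62 mm), on the centre line at bay x = 110 mm: the middle of a slot 44 mm wide, open at both ends, along which the carrier's post passes. The deck can enter only through the flap.
- stop_near (a point): Nearest place of the stop's face (bay x = 168 mm, 12 mm above the bench). The steel stop block is clamped with its face here or up to 50 mm further in, differently every time and not measured. Cheeks with flared mouths stand 33 mm out from its face, 65 mm apart, around the carrier's nose. A brass plunger stands 8 mm out of the face on the centre line.
- flap (a joint): Spring flap: dark upright panel 75 mm wide, 48 high, 3 thick, on a vertical hinge at bay x = 0, y = 38 mm. 0 rad closed; opens inward (to +x) only, to 1.55 rad. Spring 0.04 N m closed, 0.1 open (about 5 N on the carrier's nose). It lies along the carrier's side as it passes and snaps shut once the carrier's rear end is 76 mm past the flap plane.
- plunger (a joint): Travel of the stop's spring plunger, in m: 0 when untouched, 0.008 when the carrier's nose lies flat on the face of the stop (then it can go no further). Its spring pushes back with 0.2 to 0.5 N, less than the friction of the resting carrier.
- carrier_mid (a point): Centre of the carrier, 58 mm above its underside, on the axis of its post. The carrier is a flat aluminium deck 84 mm long (its x axis), 60 mm wide (y), 12 mm thick, with rounded corners, both ends alike, and in the middle an upright steel post: a flat bar 12 mm thick (along x), 28 mm wide (along y), up to 116 mm above the underside. It weighs about 0.45 kg.
- ring_center (a point): Centre of the steel bearing ring that lies loosely on the carrier's deck around its post: outer diameter 54 mm, hole 36 mm, 15 mm high, about 0.12 kg.
- sleeve: Bystander: threaded steel sleeve, 54 mm foot, 54 mm high, standing; origin at the centre of its underside.
- spare_ring: Bystander: steel ring, 60 mm outer diameter, 16 mm high, lying on the bench; origin at the centre of its underside.
- hammer: Bystander: hammer lying on the bench.
- wrench: Bystander: wrench lying on the bench.
- oil_can: Bystander: red oil can with a thin spout, 84 mm wide, about 190 mm high; origin at the centre of its underside.
- grease_tin: Bystander: tin, 90 mm wide, 100 mm high; origin at the centre of its underside.
Mind the look-alikes: they are no part of the job. What is shaped like the part that bears carrier_mid but black, orange or red is not meant.

How it is judged (in metres and radians):
On the way, in this order (a step that is already met when the one before it is completed fails the run):
1. the carrier, resting on the floor of the lane, holds the flap open (value of joint flap above 0.9 rad and z of carrier_mid in the frame of bay below 0.074 m and x of carrier_mid in the frame of bay below 0.07 m), for 0.1 s.
2. the carrier has pressed the stop's plunger in (value of joint plunger above 0.0065 m), for 0.2 s.
At the end, for the whole second after the job is handed in: The carrier stands flat on the floor of the bay (within 4 mm, upright within 0.06 rad), its nose home against the stop (plunger pressed in by more than 5.5 of its 8 mm), the flap is shut behind it (under 0.08 rad), the ring lies on the deck around the post, and everything is at rest and released (value of joint plunger above 0.0055 m and value of joint flap below 0.08 rad and x of carrier_mid in the frame of bay above 0.115 m and z of carrier_mid in the frame of bay below 0.068 m and angle between carrier_mid's own z axis and vertical below 0.06 rad and linear speed of carrier below 0.01 m/s and horizontal distance between ring_center and carrier_mid below 0.02 m and z of ring_center in the frame of bay below 0.034 m); the robot touches nothing.
It fails at once if while being pushed in, the carrier is forced against the bay, flap or stop with more than 60 N (x of carrier_mid in the frame of bay above -0.05 m and contact force between carrier and bay above 60 N).
It fails at once if a bystander is moved by more than 20 mm (distance of any of sleeve, spare_ring, hammer, wrench, oil_can, grease_tin from where it was at the start of the episode above 0.02 m).
It also fails if it takes over 64 s, if anything falls off the work surface, if the arm or the gripper's body presses on something with over 40 N, if the wrist force passes 120 N, or if a joint passes its speed limit or range.

## Working session

There is one attempt and no reset: what is moved stays moved. The work goes in short steps, Python scripts to look and compute and a shell command to move; the robot and the scene stay as the last step left them, time stands still between calls to the robot, and variables do not carry over. Pictures are saved under pics/ and viewed, and the job is handed in when it is done.

```bash
ls; mkdir -p pics
python3 - <<'E'
from rig import sense,capture,calibration,grasp_offset
import cv2,numpy as np
print(grasp_offset); s=sense(); print(s)
for n in ["scene","top"]:
    p,d=capture(n); np.savez(f"{n}0.npz",p=p,d=d)
    cv2.imwrite(f"pics/{n}0.png",p[:,:,::-1]); c=calibration(n); print(n,c)
E
```

```text
pics
18.700000000000003
{'time_s': 0.0, 'joints': array([-1.37740093e+00,  3.13484774e-01,  1.49845027e+00,  6.65967079e-06,
        1.33097757e+00, -2.23393628e-01]), 'dq': array([ 0.00043242,  0.00097187,  0.0005815 , -0.00050347,  0.00042961,
        0.00126943]), 'tau': array([-2.92039722e-04, -4.12263250e+01, -2.59746087e+01, -1.95845364e-04,
        4.12035894e-03, -9.09079212e-07]), 'eef_pos': array([ 212.47711024, -479.80285164,  230.71231203]), 'ee_rot': array([ 0.59230308,  0.38607434,  0.5929498 , -0.38540135]), 'force': array([ 0.45529282, -0.09693604,  0.43188643]), 'wrist_torque': array([-0.00283944, -0.02736867,  0.03950448]), 'grip_width': 1.0024286355576641}
scene {'intrinsics': array([[390.07262512,   0.        , 314.18664426],
       [  0.        , 390.07262512, 201.30013757],
       [  0.        ,   0.        ,   1.        ]]), 'dist': array([-0.06588653,  0.        ,  0.        ,  0.        ,  0.        ]), 'world_from_camera': array([[ 6.81099162e-01, -5.13163565e-01,  5.22271085e-01,
         1.06967734e+03],
       [ 7.31894328e-01,  4.56851947e-01, -5.05585791e-01,
        -5.37843118e+02],
       [ 2.08476450e-02,  7.26601303e-01,  6.86742981e-01,
         7.40239610e+02],
       [ 0.00000000e+00,  0.00000000e+00,  0.00000000e+00,
         1.00000000e+00]])}
top {'intrinsics': array([[477.00632338,   0.        , 317.70785552],
       [  0.        , 477.00632338, 191.52660857],
       [  0.        ,   0.        ,   1.        ]]), 'dist': array([-0.02098072,  0.        ,  0.        ,  0.        ,  0.        ]), 'world_from_camera': array([[ 5.45239753e-02,  9.72765708e-01, -2.25286515e-01,
         2.48240286e+02],
       [-9.98486402e-01,  5.47467476e-02, -5.26302767e-03,
        -2.75587754e+01],
       [ 7.21401113e-03,  2.25232483e-01,  9.74278342e-01,
         1.45244974e+03],
       [ 0.00000000e+00,  0.00000000e+00,  0.00000000e+00,
         1.00000000e+00]])}
```

View pics/scene0.png

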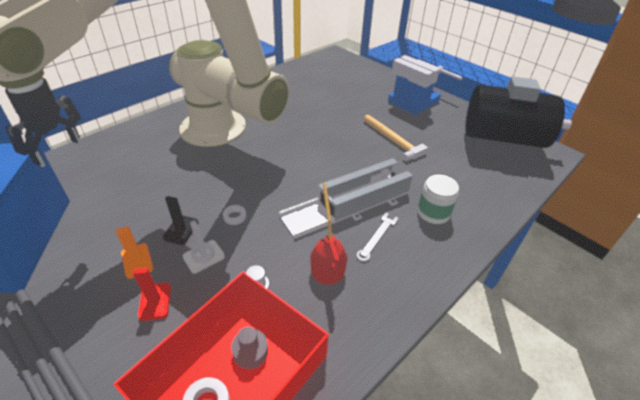

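View pics/top0.png

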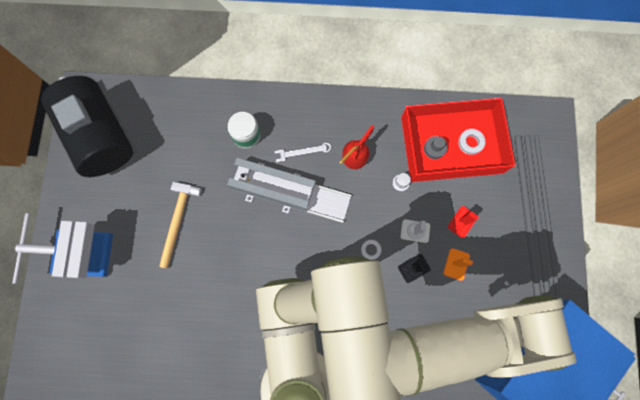

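The top view shows the bay from (228,180) to (352,205) with its open front at the right, the aluminium carrier at about (415,231), and the black, orange and red look-alikes at (414,267), (458,263) and (464,222). I'll zoom in next.

```bash
cat > h.py <<'E'
import numpy as np,cv2
from rig import sense,capture,calibration,grasp_offset
def ray(c,uv):
    K=c["intrinsics"];W=c["world_from_camera"]
    q=cv2.undistortPoints(np.array([[uv]],float),K,np.array(c["dist"],float))[0,0]
    d=W[:3,:3]@np.array([q[0],-q[1],-1.]); return W[:3,3],d
def onz(c,uv,z):
    o,d=ray(c,uv); return o+d*(z-o[2])/d[2]
def proj(c,P):
    W=c["world_from_camera"]; p=W[:3,:3].T@(np.array(P,float)-W[:3,3]); p=p*[1,-1,-1]
    return cv2.projectPoints(p[None],np.zeros(3),np.zeros(3),c["intrinsics"],np.array(c["dist"],float))[0][0,0]
def cloud(c,d):
    v,u=np.mgrid[0:400,0:640]
    q=cv2.undistortPoints(np.stack([u,v],-1).reshape(-1,1,2).astype(float),c["intrinsics"],np.array(c["dist"],float)).reshape(400,640,2)
    W=c["world_from_camera"]
    P=np.stack([q[...,0]*d,-q[...,1]*d,-d],-1)
    return P@W[:3,:3].T+W[:3,3]
def crop(p,x0,y0,x1,y1,f,name):
    cv2.imwrite(name,cv2.resize(p[y0:y1,x0:x1,::-1],None,fx=f,fy=f,interpolation=cv2.INTER_CUBIC))
E
python3 - <<'E'
from h import *
p=np.load("top0.npz")["p"]; crop(p,220,140,500,290,2.85,"pics/topz.png")
p=np.load("scene0.npz")["p"]; crop(p,100,150,420,330,2.5,"pics/scz.png")
E
```

```text
(no output)
```

View pics/topz.png

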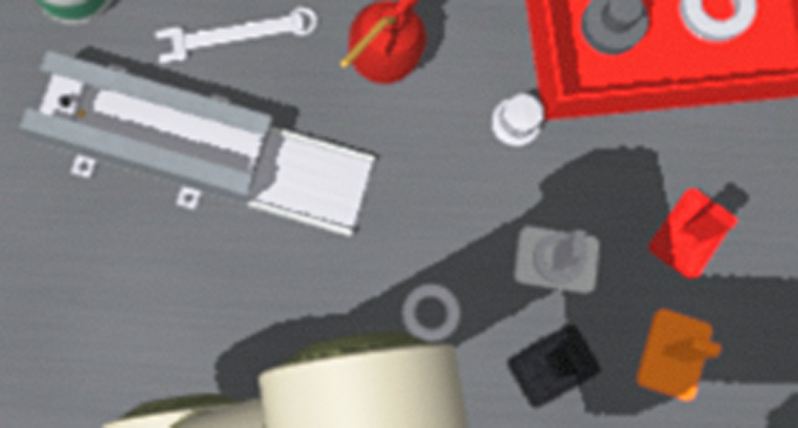

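View pics/scz.png

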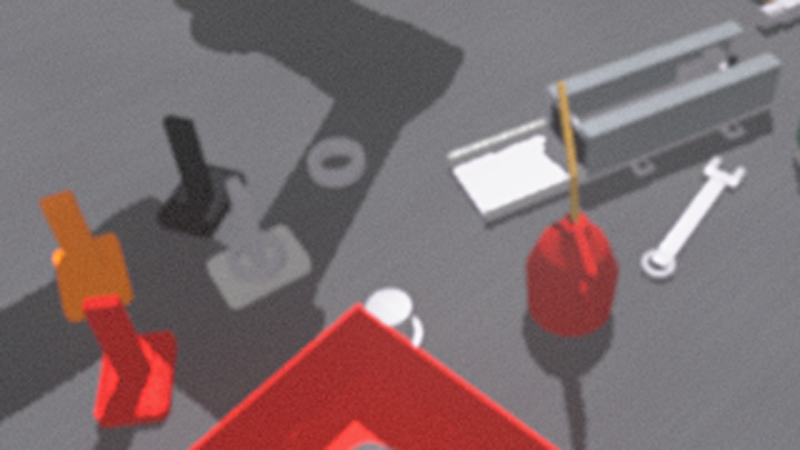

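Run:
```python
from h import *
for n in ["top","scene"]:
    a=np.load(n+"0.npz"); c=calibration(n); P=cloud(c,a["d"])
    ok=a["d"]>0
    b0=onz(c,(415.4,230.9) if n=="top" else (203,253),12); print(n,"carrier",b0)
    near=ok&(np.hypot(P[...,0]-b0[0],P[...,1]-b0[1])<75)
    print("bench z",np.percentile(P[near][:,2],[5,25,50,75,90,99]))
    for lo,hi in((7,19),(20,34),(100,125)):
        m=near&(P[...,2]>lo)&(P[...,2]<hi)
        num,l,st,ce=cv2.connectedComponentsWithStats(m.astype(np.uint8))
        for i in range(1,num):
            if st[i,4]<8: continue
            Q=P[l==i]; r=cv2.minAreaRect(Q[:,:2].astype(np.float32))
            print(lo,hi,st[i,4],ce[i],Q.mean(0).round(1),r)
```

```text
top carrier [ 475.02465283 -323.90292177   12.        ]
bench z [ -4.22092885  -0.69597895   2.29734113  11.00291963  24.9658219
 115.93798086]
7 19 277 [414.19494585 231.39350181] [ 473.3 -320.1   12.7] ((476.1887512207031, -322.01483154296875), (86.70374298095703, 61.05550765991211), 84.15656280517578)
7 19 25 [412.36 229.24] [ 479.5 -314.4   13. ] ((479.5008544921875, -313.5775451660156), (8.617796897888184, 29.169527053833008), 81.9703598022461)
7 19 9 [418.33333333 234.33333333] [ 464.7 -332.6   13.6] ((463.7622985839844, -331.25726318359375), (4.367825984954834, 19.126789093017578), 25.74950408935547)
7 19 9 [419.22222222 254.55555556] [ 403.7 -336.1   12.2] ((403.8895568847656, -334.87237548828125), (3.5925817489624023, 12.62710952758789), 4.1620378494262695)
20 34 120 [414.15833333 230.98333333] [ 472.3 -317.2   26.3] ((474.2281494140625, -320.15093994140625), (52.02227783203125, 44.694549560546875), 37.01858901977539)
100 125 52 [422.15384615 225.53846154] [ 475.4 -322.   114. ] ((475.56182861328125, -322.7313232421875), (12.403193473815918, 27.06693458557129), 83.3072509765
[... 422 characters left out ...]
97697448730469, 62.74137878417969), 83.38877868652344)
7 19 21 [206.9047619 249.9047619] [ 470.3 -310.    13.7] ((471.2816162109375, -309.7566833496094), (7.969822883605957, 14.835636138916016), 71.9778060913086)
7 19 23 [197.73913043 252.86956522] [ 463.5 -331.1   13.5] ((465.58233642578125, -332.2743835449219), (8.077526092529297, 21.01445198059082), 77.29570770263672)
20 34 219 [201.94520548 252.70776256] [ 479.9 -326.9   26. ] ((476.4654846191406, -324.65216064453125), (50.88551330566406, 50.17573547363281), 72.74132537841797)
100 125 77 [195.23376623 227.37662338] [ 479.2 -325.8  111.4] ((475.3274230957031, -325.35406494140625), (11.423643112182617, 28.27269744873047), 84.3459701538086)
```

Run:
```python
from h import *
for n in ["top","scene"]:
    a=np.load(n+"0.npz"); c=calibration(n); P=cloud(c,a["d"])
    ok=a["d"]>0
    b0=onz(c,(285,187) if n=="top" else (350,200),50)
    near=ok&(np.hypot(P[...,0]-b0[0],P[...,1]-b0[1])<200)
    for lo,hi in((58,70),(140,220)):
        m=near&(P[...,2]>lo)&(P[...,2]<hi)
        num,l,st,ce=cv2.connectedComponentsWithStats(m.astype(np.uint8))
        for i in range(1,num):
            if st[i,4]<15: continue
            Q=P[l==i]; r=cv2.minAreaRect(Q[:,:2].astype(np.float32))
            print(n,lo,hi,st[i,4],ce[i].round(),Q.mean(0).round(1),Q.min(0).round(),Q.max(0).round(),np.round(r[0],1),np.round(r[1],1),round(r[2],2))
    # infeed floor: bright white, z 2..10
    g=a["p"].min(2)>200
    m=near&g&(P[...,2]>1)&(P[...,2]<24)
    num,l,st,ce=cv2.connectedComponentsWithStats(m.astype(np.uint8))
    for i in range(1,num):
        if st[i,4]<40: continue
        Q=P[l==i]; r=cv2.minAreaRect(Q[:,:2].astype(np.float32)); print("floor",st[i,4],ce[i].round(),Q.mean(0).round(1),r)
```

```text
top 58 70 32 [249. 139.] [720.8 200.3  64.6] [710. 180.  58.] [741. 229.  70.] [721.1 201.3] [12.1 57.6] 31.04
top 58 70 561 [275. 173.] [620.6 112.6  64.9] [581.  -7.  58.] [660. 237.  70.] [621.9 115.5] [250.1  24.2] 76.44
top 58 70 610 [267. 193.] [556.5 129.5  64.6] [518.   7.  58.] [596. 254.  70.] [557.8 130. ] [250.7  27.5] 77.36
top 140 220 34 [345. 157.] [644.9 -90.5 181.3] [ 623. -103.  166.] [665. -77. 197.] [644.3 -88.9] [ 7.1 47. ] 53.77
floor 262 [299. 152.] [708.1  45.7   7.6] ((709.81689453125, 42.96554183959961), (35.37147903442383, 161.58407592773438), 14.638272285461426)
floor 50 [238. 173.] [629.1 233.5   6.6] ((629.065185546875, 233.2899169921875), (12.617008209228516, 43.59394836425781), 77.12796020507812)
floor 434 [282. 183.] [604.8  93.3   6.7] ((605.2183227539062, 95.49703216552734), (182.59375, 27.72772216796875), 76.38411712646484)
floor 815 [331. 203.] [546.8 -62.7   8.1] ((546.2583618164062, -57.19200134277344), (109.80573272705078, 89.93058776855469), 76.04615783691406)
scene 58 70 461 [359. 173.] [556.6 128.8  64.8] [521.  21.  60.] [594. 243.  69.] [5
[... 227 characters left out ...]
] [526.8  10.9] [ 9.6 24.5] 55.39
scene 58 70 38 [424. 198.] [736.1 179.9  64. ] [718. 173.  58.] [753. 192.  70.] [733.9 180.6] [ 6.5 38.9] 64.75
scene 140 220 143 [327. 204.] [ 659.  -102.4  168.7] [ 623. -125.  140.] [691. -78. 193.] [ 657.3 -100.9] [ 7.1 80.6] 55.85
floor 45 [297. 206.] [501.1 -50.6  16.5] ((495.2031555175781, -45.59314727783203), (108.71200561523438, 19.79462432861328), 77.17522430419922)
floor 754 [303. 219.] [542.7 -64.7   6.4] ((547.2227783203125, -61.83425521850586), (105.4634780883789, 82.34773254394531), 75.77791595458984)
floor 331 [376. 236.] [709.8  33.2   6.7] ((709.9515380859375, 32.33641815185547), (34.384822845458984, 171.52813720703125), 13.95740795135498)
```

```bash
cat >> h.py <<'E'
from scipy.spatial.transform import Rotation as R
def Rt(s=None):
    s=s or sense(); w,x,y,z=s["ee_rot"]; return R.from_quat([x,y,z,w])
def down(jaw_deg):
    # tool x down, z = jaw direction (horizontal)
    a=np.deg2rad(jaw_deg); x=np.array([0,0,-1.]); z=np.array([np.cos(a),np.sin(a),0]); y=np.cross(z,x)
    return R.from_matrix(np.stack([x,y,z],1))
def plan(pos,jaw_deg):
    s=sense(); r=Rt(s); best=None
    lin=r.inv().apply(np.array(pos)-s["eef_pos"])/300
    for a in (jaw_deg,jaw_deg+180):
        rv=(r.inv()*down(a)).as_rotvec()
        if best is None or np.linalg.norm(rv)<np.linalg.norm(best): best=rv
    print("eef",s["eef_pos"].round(1),"lin",lin.round(4),"rot",(best/0.5).round(4))
def st():
    s=sense(); m=Rt(s).as_matrix()
    print("t",round(s["time_s"],2),"pos",s["eef_pos"].round(2),"x",m[:,0].round(4),"z",m[:,2].round(4),"jawdeg",round(np.degrees(np.arctan2(m[1,2],m[0,2])),2),"F",s["force"].round(2),"T",s["wrist_torque"].round(2),"g",round(s["grip_width"],3),"q",s["joints"].round(2))
E
python3 - <<'E'
from h import *
st()
for n in ["top","scene"]:
    a=np.load(n+"0.npz"); c=calibration(n); P=cloud(c,a["d"]); ok=a["d"]>0
    th=np.radians(76.8); o=np.array([561.6,5.3])
    for it in range(4):
        d=np.array([np.cos(th),np.sin(th)]); nrm=np.array([-d[1],d[0]])
        q=P[...,:2]-o; X=q@d; Y=q@nrm
        m=ok&(P[...,2]>60)&(P[...,2]<70)&(X>15)&(X<225)
        out=[]
        for s in (1,-1):
            k=m&(s*Y>15)&(s*Y<52)
            xs=X[k];ys=Y[k]
            # outer/inner edge by bins
            b=((xs-15)//10).astype(int)
            mid=[((15+10*i+5),(np.percentile(ys[b==i],3)+np.percentile(ys[b==i],97))/2,np.ptp(ys[b==i])) for i in range(21) if (b==i).sum()>6]
            mid=np.array(mid); f=np.polyfit(mid[:,0],mid[:,1],1); out.append(f); w=mid[:,2].mean()
            if it==3: print(n,s,f,"w",w)
        sl=(out[0][0]+out[1][0])/2; off=(out[0][1]+out[1][1])/2
        o=o+nrm*off; th+=np.arctan(sl)
    k=ok&(P[...,2]>60)&(P[...,2]<70)&(abs(Y)<46)&(X>-40)&(X<290)
    print(n,"o",o,"deg",np.degrees(th),"x ext",np.percentile(X[k],[0.5,99.5]))
    k=ok&(P[...,2]>1)&(P[...,2]<12)&(abs(Y)<36)&(X>-160)&(X<-10)
    print("front floor x",np.percentile(X[k],[.5,1,2]), "Y",np.percentile(Y[k],[1,99]),P[k][:,2].mean())
    for nm,uv,z in (("plunger",(248,179.6),18),) if n=="top" else ():
        p=onz(c,uv,z)[:2]-o; print(nm,p@d,p@nrm)
E
```

```text
t 0.1 pos [ 212.49 -479.83  230.77] x [-2.0e-04  1.2e-03 -1.0e+00] z [ 0.4048 -0.9144 -0.0012] jawdeg -66.12 F [ 0.11 -0.22  0.22] T [-0.05  0.05 -0.  ] g 0.997 q [-1.38  0.31  1.5   0.    1.33 -0.22]
top 1 [3.65669976e-04 3.30127765e+01] w 21.970648015475557
top -1 [-3.57544598e-04 -3.30139248e+01] w 21.663990113253472
top o [560.33641768   5.59700032] deg 76.22282853527402 x ext [ -2.8030684  244.27514676]
front floor x [-158.61825474 -156.83856374 -154.20000394] Y [-35.38666367  34.99358491] 6.086307420800325
plunger 197.86603889400536 1.8061962288041373
scene 1 [-6.32482690e-04  3.31074053e+01] w 22.097416492493885
scene -1 [ 6.32514079e-04 -3.31074080e+01] w 22.82466802862012
scene o [560.43579588   5.57315136] deg 76.54558037733753 x ext [ -4.91653191 240.43013759]
front floor x [-157.04798515 -152.68985142 -145.25470573] Y [-29.97199293  35.23374224] 5.404653760328552
```

Run:
```python
from h import *
plan((475.3,-323.3,215),83.8)
```

```text
eef [ 212.5 -479.8  230.8] lin [ 0.053   1.0123 -0.1224] rot [ 1.05e+00 -2.40e-03  1.00e-04]
```

```bash
python3 -m jog '[{"linear":[0.02,0.1,-0.01],"rotation":[0.1,0,0],"grip":85},{"linear":[0.03,0.2,-0.03],"rotation":[0.2,0,0],"grip":85},{"linear":[0.04,0.3,-0.04],"rotation":[0.3,0,0],"grip":85},{"linear":[0.05,0.4,-0.05],"rotation":[0.4,0,0],"grip":85},{"linear":[0.053,0.5,-0.06],"rotation":[0.5,0,0],"grip":85},{"linear":[0.053,0.6,-0.07],"rotation":[0.6,0,0],"grip":85},{"linear":[0.053,0.7,-0.08],"rotation":[0.7,0,0],"grip":85},{"linear":[0.053,0.8,-0.1],"rotation":[0.8,0,0],"grip":85},{"linear":[0.053,0.9,-0.11],"rotation":[0.9,0,0],"grip":85},{"linear":[0.053,0.97,-0.12],"rotation":[0.98,0,0],"grip":85},{"linear":[0.053,1.0,-0.122],"rotation":[1,0,0],"grip":85},{"linear":[0.053,1.0,-0.122],"rotation":[1,0,0],"grip":85},{"linear":[0.053,1.0,-0.122],"rotation":[1,0,0],"grip":85}]'
python3 - <<'E'
from h import *
c=calibration("wrist"); p,d=capture("wrist"); cv2.imwrite("pics/w1.png",p[:,:,::-1])
P=cloud(c,d); ok=d>0
for lo,hi in((7,19),(20,34),(105,125)):
    m=ok&(P[...,2]>lo)&(P[...,2]<hi)&(np.hypot(P[...,0]-475,P[...,1]+323)<60)
    num,l,s,ce=cv2.connectedComponentsWithStats(m.astype(np.uint8))
    for i in range(1,num):
        if s[i,4]>200:
            Q=P[l==i]; r=cv2.minAreaRect(Q[:,:2].astype(np.float32)); print(lo,s[i,4],Q.mean(0).round(1),r)
st(); plan((475.3,-323.3,215),83.8)
E
```

```text
time_s: 1.18
eef_pos: [471.8, -324.8, 214.6]
ee_rot: [0.478, 0.52, 0.48, -0.52]
force: [-0.5, 0.7, -0.4]
grip_width: 0.994
7 2518 [ 476.5 -324.5   11.8] ((472.8115234375, -324.20184326171875), (84.09577178955078, 60.19388198852539), 84.16105651855469)
7 527 [ 473.1 -324.3   12.2] ((472.6174011230469, -324.2637939453125), (35.39397430419922, 31.648279190063477), 82.30812072753906)
20 1219 [ 476.7 -324.5   26.4] ((473.99237060546875, -324.46295166015625), (53.195621490478516, 50.99930191040039), 82.21324157714844)
105 651 [ 474.4 -324.2  115.2] ((472.9066162109375, -324.22271728515625), (11.654420852661133, 28.464216232299805), 85.41224670410156)
t 1.23 pos [ 471.46 -325.15  214.74] x [-8.0e-04  1.4e-03 -1.0e+00] z [-0.0828 -0.9966 -0.0013] jawdeg -94.75 F [-0.15 -0.4   0.52] T [0.03 0.04 0.04] g 0.998 q [-0.81  0.43  1.37  0.    1.34  0.85]
eef [ 471.5 -325.1  214.7] lin [-0.0009  0.0123 -0.0072] rot [ 0.0506 -0.0027  0.0019]
```

View pics/w1.png

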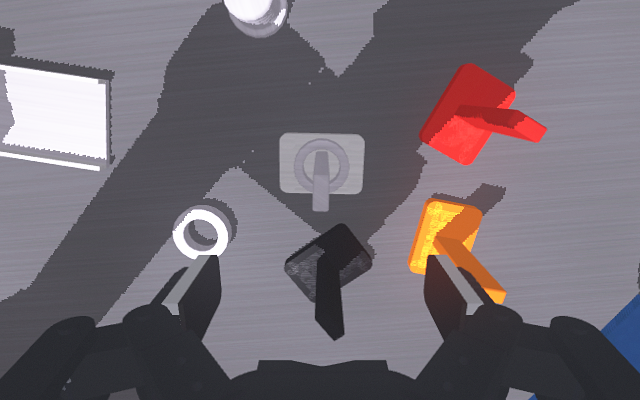

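Run:
```python
from h import *
plan((474.2,-324.0,77),84.1)
```

```text
eef [ 471.5 -325.1  214.7] lin [ 0.4591  0.0092 -0.004 ] rot [ 0.0401 -0.0027  0.0019]
```

```bash
python3 -m jog '[{"linear":[0.03,0.009,-0.004],"rotation":[0.04,-0.003,0.002],"grip":85},{"linear":[0.07,0.009,-0.004],"rotation":[0.04,-0.003,0.002],"grip":85},{"linear":[0.12,0.009,-0.004],"rotation":[0.04,-0.003,0.002],"grip":85},{"linear":[0.18,0.009,-0.004],"rotation":[0.04,-0.003,0.002],"grip":85},{"linear":[0.24,0.009,-0.004],"rotation":[0.04,-0.003,0.002],"grip":85},{"linear":[0.3,0.009,-0.004],"rotation":[0.04,-0.003,0.002],"grip":85},{"linear":[0.36,0.009,-0.004],"rotation":[0.04,-0.003,0.002],"grip":85},{"linear":[0.41,0.009,-0.004],"rotation":[0.04,-0.003,0.002],"grip":85},{"linear":[0.45,0.009,-0.004],"rotation":[0.04,-0.003,0.002],"grip":85},{"linear":[0.459,0.009,-0.004],"rotation":[0.04,-0.003,0.002],"grip":85},{"linear":[0.459,0.009,-0.004],"rotation":[0.04,-0.003,0.002],"grip":85}]'
python3 - <<'E'
from h import *
p,d=capture("wrist"); cv2.imwrite("pics/w2.png",p[:,:,::-1])
st(); plan((474.2,-324.0,77),84.1)
E
```

```text
time_s: 2.15
eef_pos: [473.3, -324.0, 76.1]
ee_rot: [-0.473, -0.525, -0.474, 0.525]
force: [0.1, 0.1, 0.4]
grip_width: 0.997
t 2.2 pos [ 473.79 -324.29   77.04] x [-2.e-04 -0.e+00 -1.e+00] z [-1.038e-01 -9.946e-01  1.000e-04] jawdeg -95.96 F [ 0.47 -0.52  0.34] T [ 0.04 -0.   -0.02] g 0.998 q [-0.8   0.58  1.53 -0.    1.04  0.87]
eef [ 473.8 -324.3   77. ] lin [ 0.0001  0.0013 -0.0011] rot [-0.0019  0.0001  0.0004]
```

View pics/w2.png

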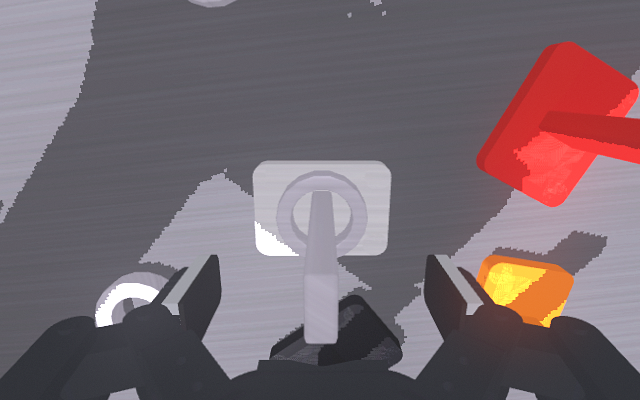

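The post at (321,300) is centred between the pads at (215,285) and (430,285), so I'll close.

```bash
python3 -m jog '[{"linear":[0,0,0],"rotation":[0,0,0],"grip":40},{"linear":[0,0,0],"rotation":[0,0,0],"grip":25},{"linear":[0,0,0],"rotation":[0,0,0],"grip":15},{"linear":[0,0,0],"rotation":[0,0,0],"grip":5},{"linear":[0,0,0],"rotation":[0,0,0],"grip":5},{"linear":[0,0,0],"rotation":[0,0,0],"grip":5},{"linear":[0,0,0],"rotation":[0,0,0],"grip":5},{"linear":[0,0,0],"rotation":[0,0,0],"grip":5},{"linear":[0,0,0],"rotation":[0,0,0],"grip":5},{"linear":[0,0,0],"rotation":[0,0,0],"grip":5}]' 90
python3 -c "
from h import *
st()"
```

```text
time_s: 3.03
eef_pos: [473.9, -324.2, 77.2]
ee_rot: [0.473, 0.525, 0.473, -0.525]
force: [-0.6, 2.3, 2.7]
grip_width: 0.127
t 3.03 pos [ 473.88 -324.18   77.15] x [-0.e+00  1.e-04 -1.e+00] z [-1.037e-01 -9.946e-01 -1.000e-04] jawdeg -95.95 F [-0.65  2.34  2.66] T [ 0.32 -0.01 -0.02] g 0.127 q [-0.8   0.58  1.53  0.    1.04  0.87]
```

```bash
python3 -m jog '[{"linear":[-0.005,0,0],"rotation":[0,0,0],"grip":5},{"linear":[-0.015,0,0],"rotation":[0,0,0],"grip":5},{"linear":[-0.04,0,0],"rotation":[0,0,0],"grip":5},{"linear":[-0.07,0,0],"rotation":[0,0,0],"grip":5},{"linear":[-0.11,0,0],"rotation":[0,0,0],"grip":5},{"linear":[-0.15,0,0],"rotation":[0,0,0],"grip":5},{"linear":[-0.18,0,0],"rotation":[0,0,0],"grip":5},{"linear":[-0.2,0,0],"rotation":[0,0,0],"grip":5},{"linear":[-0.2,0,0],"rotation":[0,0,0],"grip":5},{"linear":[-0.2,0,0],"rotation":[0,0,0],"grip":5}]'
cat >> h.py <<'E'
O=np.array([560.4,5.6]); TH=np.radians(76.35); D=np.array([np.cos(TH),np.sin(TH)]); N=np.array([-D[1],D[0]])
def bay(x,y): return O+D*x+N*y
def tobay(p): q=np.array(p)[:2]-O; return np.array([q@D,q@N])
def wristcarrier(name,zb):
    """zb: height of carrier underside"""
    s=sense();c=calibration("wrist"); p,d=capture("wrist"); cv2.imwrite(name,p[:,:,::-1])
    P=cloud(c,d); ok=d>0; e=s["eef_pos"]
    for nm,lo,hi in(("deck",zb+7,zb+18),("ring",zb+20,zb+33)):
        m=ok&(P[...,2]>lo)&(P[...,2]<hi)&(np.hypot(P[...,0]-e[0],P[...,1]-e[1])<60)
        Q=P[m]
        if len(Q)<100: print(nm,len(Q));continue
        r=cv2.minAreaRect(Q[:,:2].astype(np.float32)); print(nm,len(Q),"z",np.percentile(Q[:,2],[10,50,90]).round(1),np.round(r[0],1),np.round(r[1],1),round(r[2],2),"bay",tobay(r[0]).round(1))
        if nm=="deck":
            A=np.c_[Q[:,:2]-e[:2],np.ones(len(Q))]; f=np.linalg.lstsq(A,Q[:,2],rcond=None)[0]; print("deck slope",f[:2].round(4))
    return p,d,P
E
python3 - <<'E'
from h import *
st(); wristcarrier("pics/w3.png",60)
E
```

```text
time_s: 3.87
eef_pos: [473.8, -324.1, 137.1]
ee_rot: [0.473, 0.525, 0.473, -0.525]
force: [0.2, 0.7, -5.3]
grip_width: 0.128
t 3.87 pos [ 473.79 -324.09  137.11] x [-1.e-04  2.e-04 -1.e+00] z [-1.037e-01 -9.946e-01 -1.000e-04] jawdeg -95.95 F [ 0.19  0.65 -5.34] T [ 0.02  0.01 -0.06] g 0.128 q [-0.8   0.51  1.47  0.    1.16  0.87]
deck 7180 z [71.  71.8 72.8] [ 472.6 -324.5] [84.6 60.7] 84.08 bay [-341.5    7.4]
deck slope [-0.0037  0.0037]
ring 2960 z [84.3 86.6 87.5] [ 476.9 -324.9] [53.2 45.1] 84.03 bay [-340.8    3.1]
```

View pics/w3.png

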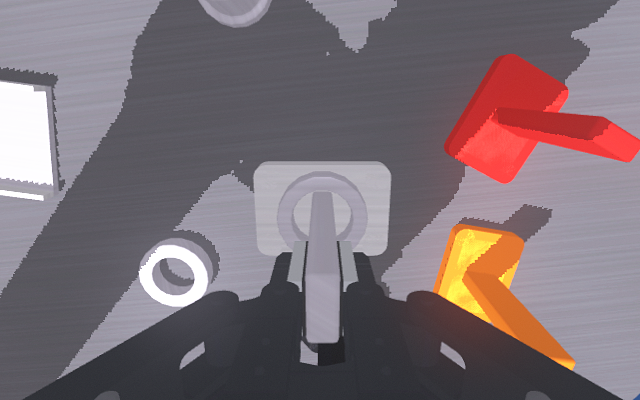

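Run:
```python
from h import *
p=bay(-72,0); print(p); plan((p[0],p[1],137),76.35)
```

```text
[543.4087042  -64.36639098]
eef [ 473.7 -324.   136.7] lin [-7.000e-04  1.415e-01 -8.848e-01] rot [ 0.2686 -0.0012  0.0016]
```

```bash
python3 -m jog '[{"linear":[0,0.002,-0.015],"rotation":[0.01,0,0],"grip":5},{"linear":[0,0.008,-0.05],"rotation":[0.02,0,0],"grip":5},{"linear":[0,0.016,-0.1],"rotation":[0.03,0,0],"grip":5},{"linear":[0,0.026,-0.165],"rotation":[0.05,0,0],"grip":5},{"linear":[0,0.037,-0.23],"rotation":[0.07,0,0],"grip":5},{"linear":[0,0.048,-0.3],"rotation":[0.09,0,0],"grip":5},{"linear":[0,0.06,-0.37],"rotation":[0.11,0,0],"grip":5},{"linear":[0,0.07,-0.44],"rotation":[0.13,0,0],"grip":5},{"linear":[0,0.081,-0.51],"rotation":[0.15,0,0],"grip":5},{"linear":[0,0.093,-0.58],"rotation":[0.17,0,0],"grip":5},{"linear":[0,0.104,-0.65],"rotation":[0.19,0,0],"grip":5},{"linear":[0,0.114,-0.715],"rotation":[0.21,0,0],"grip":5},{"linear":[0,0.124,-0.775],"rotation":[0.23,0,0],"grip":5},{"linear":[0,0.132,-0.825],"rotation":[0.25,0,0],"grip":5},{"linear":[0,0.138,-0.862],"rotation":[0.265,0,0],"grip":5},{"linear":[0,0.141,-0.88],"rotation":[0.269,0,0],"grip":5},{"linear":[0,0.1415,-0.885],"rotation":[0.269,-0.001,0.001],"grip":5},{"linear":[0,0.1415,-0.885],"rotation":[0.269,-0.001,0.001],"grip":5},{"linear":[0,0.1415,-0.885],"rotation":[0.269,-0.001,0.001],"grip":5}]'
python3 - <<'E'
from h import *
st(); p,d,P=wristcarrier("pics/w4.png",60); np.savez("w4.npz",p=p,d=d,P=P)
p,d=capture("scene"); crop(p,200,80,460,300,2.7,"pics/s4.png")
E
```

```text
time_s: 5.5
eef_pos: [543.2, -64.6, 136.7]
ee_rot: [-0.437, -0.556, -0.437, 0.556]
force: [0.8, -0.0, -5.2]
grip_width: 0.126
t 5.5 pos [543.23 -64.62 136.72] x [-6.e-04  1.e-04 -1.e+00] z [-0.2364 -0.9717  0.    ] jawdeg -103.67 F [ 0.83 -0.   -5.24] T [-0.   -0.03 -0.02] g 0.126 q [-0.33  0.45  1.56 -0.    1.13  1.48]
deck 7163 z [70.6 71.4 72.4] [541.9 -64.9] [84.4 61. ] 76.2 bay [-72.9   1.3]
deck slope [-0.0034  0.0032]
ring 2949 z [84.2 86.1 87.1] [546.3 -65.9] [53.2 45.3] 77.39 bay [-72.8  -3.1]
```

View pics/w4.png

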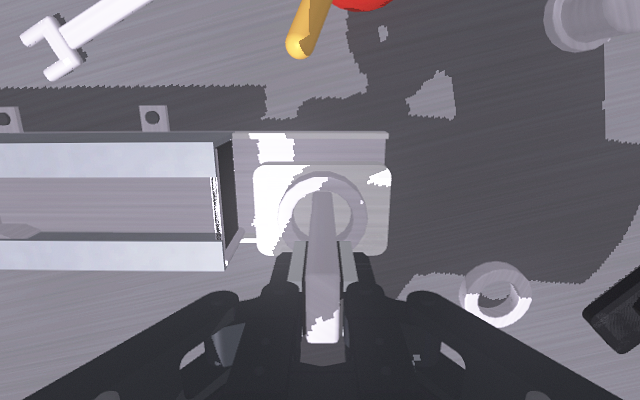

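View pics/s4.png

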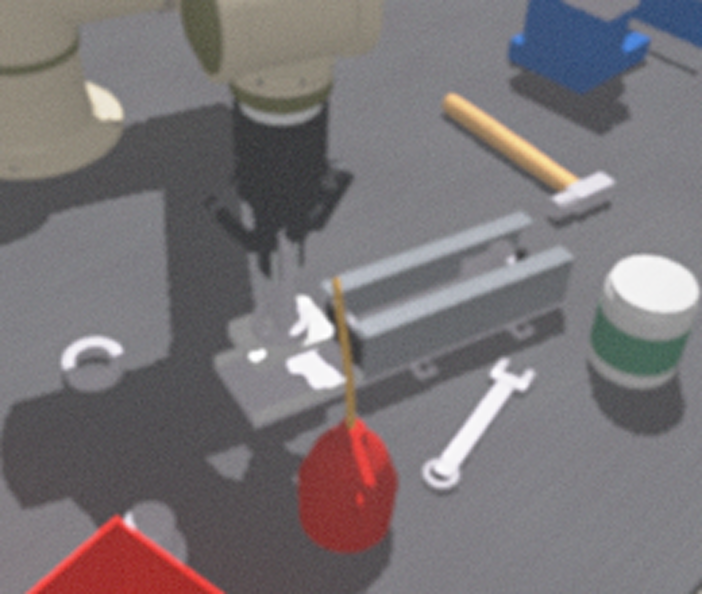

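```bash
cat >> h.py <<'E'
def wristbay(P,d,x0=5,x1=120,o=None):
    ok=d>0; o=O.copy() if o is None else o; th=TH
    for it in range(4):
        D_=np.array([np.cos(th),np.sin(th)]);N_=np.array([-D_[1],D_[0]]); q=P[...,:2]-o; X=q@D_;Y=q@N_
        fs=[]
        for s in(1,-1):
            k=ok&(P[...,2]>59)&(P[...,2]<70)&(s*Y>14)&(s*Y<52)&(X>x0)&(X<x1)
            xs,ys=X[k],Y[k]; b=((xs-x0)//6).astype(int); mid=np.array([(x0+6*i+3,(np.percentile(ys[b==i],2)+np.percentile(ys[b==i],98))/2,np.percentile(ys[b==i],98)-np.percentile(ys[b==i],2)) for i in range(b.max()+1) if (b==i).sum()>20])
            good=abs(mid[:,2]-np.median(mid[:,2]))<2; mid=mid[good]
            fs.append((np.polyfit(mid[:,0],mid[:,1],1),np.median(mid[:,2]),len(mid)))
        sl=(fs[0][0][0]+fs[1][0][0])/2; of=(fs[0][0][1]+fs[1][0][1])/2
        o=o+N_*of; th+=np.arctan(sl)
    print(fs)
    k=ok&(P[...,2]>59)&(P[...,2]<70)&(abs(Y)<46)&(abs(Y)>22)
    print("wrist bay o",o.round(2),"deg",np.degrees(th).round(2),"x ext",np.percentile(X[k],[.5,99.5]).round(1), "roof z",np.median(P[k][:,2]).round(1))
    return o,th
E
python3 - <<'E'
from h import *
a=np.load("w4.npz"); o,th=wristbay(a["P"],a["d"])
D_=np.array([np.cos(th),np.sin(th)]);N_=np.array([-D_[1],D_[0]]); q=np.array([541.9,-64.9])-o; print("carrier in wrist bay",q@D_,q@N_)
E
```

```text
[(array([-1.36143165e-03,  3.31445210e+01]), np.float64(21.553747811035272), 20), (array([ 1.36143251e-03, -3.31445210e+01]), np.float64(21.205827157691918), 20)]
wrist bay o [558.18   6.14] deg 76.14 x ext [-98.6 148.3] roof z 64.9
carrier in wrist bay -72.87064057856936 -1.2122642989317707
```

```bash
sed -i 's/^O=np.array.*/O=np.array([559.39,6.47]); TH=np.radians(76.25); D=np.array([np.cos(TH),np.sin(TH)]); N=np.array([-D[1],D[0]])/' h.py
python3 - <<'E'
from h import *
p=bay(-73,0); plan((*p,86),76.3)
E
```

```text
eef [543.2 -64.9 136.7] lin [ 0.1692 -0.0042 -0.0004] rot [-0.0002 -0.0001  0.001 ]
```

```bash
python3 -m jog '[{"linear":[0.01,-0.004,0],"rotation":[0,0,0],"grip":5},{"linear":[0.03,-0.004,0],"rotation":[0,0,0],"grip":5},{"linear":[0.06,-0.004,0],"rotation":[0,0,0],"grip":5},{"linear":[0.09,-0.004,0],"rotation":[0,0,0],"grip":5},{"linear":[0.12,-0.004,0],"rotation":[0,0,0],"grip":5},{"linear":[0.145,-0.004,0],"rotation":[0,0,0],"grip":5},{"linear":[0.16,-0.004,0],"rotation":[0,0,0],"grip":5},{"linear":[0.168,-0.004,0],"rotation":[0,0,0],"grip":5},{"linear":[0.168,-0.004,0],"rotation":[0,0,0],"grip":5},{"linear":[0.168,-0.004,0],"rotation":[0,0,0],"grip":5}]'
python3 - <<'E'
from h import *
st(); p,d,P=wristcarrier("pics/w5.png",9.5); 
p=bay(-73,0); plan((*p,82.5),76.3)
E
```

```text
time_s: 6.43
eef_pos: [542.3, -64.6, 86.5]
ee_rot: [-0.437, -0.556, -0.437, 0.556]
force: [0.8, -0.1, -4.8]
grip_width: 0.129
t 6.43 pos [542.25 -64.59  86.55] x [-1.e-04 -0.e+00 -1.e+00] z [-0.2368 -0.9715  0.    ] jawdeg -103.7 F [ 0.81 -0.06 -4.81] T [ 0.02 -0.05 -0.05] g 0.129 q [-0.33  0.51  1.61 -0.    1.02  1.48]
deck 8332 z [18.1 21.1 22.2] [540.8 -64.4] [90.  88.8] 76.2 bay [-73.2   1.2]
deck slope [-0.0241  0.0075]
ring 2963 z [34.1 36.  37. ] [545.3 -65.9] [53.3 45.2] 76.86 bay [-73.7  -3.5]
eef [542.3 -64.7  86.8] lin [ 0.0142 -0.0012 -0.0005] rot [-0.0001  0.0001 -0.0008]
```

View pics/w5.png

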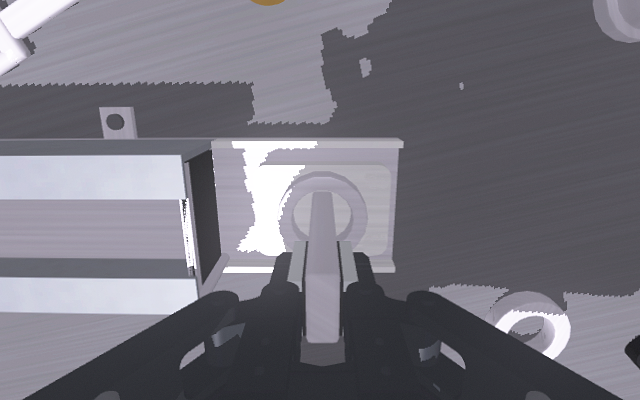

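Run:
```python
from h import *
s=sense();c=calibration("wrist"); p,d=capture("wrist"); P=cloud(c,d)
# bay coords in wrist frame
q=P[...,:2]-O; X=q@D;Y=q@N
for x0 in (-110,-100,-90,-55,-45,-38):
    k=(d>0)&(X>x0)&(X<x0+4)&(abs(Y)<60)&(P[...,2]<40)
    o=np.argsort(Y[k]); y=Y[k][o]; z=P[...,2][k][o]
    b=np.round(y/2).astype(int)
    print(x0,[(int(2*i),round(float(np.median(z[b==i]))) ) for i in np.unique(b)])
wristbay(P,d)
crop(p,170,120,420,290,3.2,"pics/w5z.png")
```

```text
-110 [(-60, 0), (-58, 0), (-56, 0), (-54, 0), (-52, 0), (-50, 0), (-48, 0), (-46, 0), (-44, 1), (-42, 17), (-40, 18), (-38, 7), (-36, 6), (-34, 6), (-32, 5), (-30, 11), (-28, 21), (-26, 21), (-24, 21), (-22, 22), (-20, 21), (-18, 21), (-16, 21), (-14, 21), (-12, 21), (-10, 22), (-8, 21), (-6, 21), (-4, 21), (-2, 21), (0, 21), (2, 21), (4, 21), (6, 21), (8, 21), (10, 21), (12, 21), (14, 22), (16, 21), (18, 22), (20, 21), (22, 21), (24, 21), (26, 21), (28, 21), (30, 21), (32, 20), (38, 6), (40, 10), (42, 16), (44, 18)]
-100 [(-60, 0), (-58, 0), (-56, 0), (-54, 0), (-52, 0), (-50, 0), (-48, 0), (-46, 0), (-44, 4), (-42, 17), (-40, 18), (-38, 7), (-36, 6), (-34, 6), (-32, 5), (-30, 11), (-28, 21), (-26, 21), (-24, 21), (-22, 21), (-20, 21), (-18, 21), (-16, 22), (-14, 22), (-12, 22), (-10, 33), (-8, 36), (-6, 36), (-4, 36), (-2, 36), (0, 36), (2, 36), (4, 36), (6, 37), (8, 36), (10, 36), (12, 36), (14, 37), (16, 22), (18, 22), (20, 22), (22, 21), (24, 22), (26, 21), (28, 21)]
-90 [(-60, 0), (-58, -1), (-56, 0), (-54, 0), (-52, 0), (-50, 0), (-48, 0), (-46, 0), (-44, 0), (-42, 17), (-40, 
[... 1282 characters left out ...]
48, 0), (-46, 0), (-44, 0), (-42, 17), (-40, 18), (-36, 6), (-34, 6), (-32, 6), (-30, 6), (-28, 17), (-26, 21), (-24, 22), (-22, 21), (-20, 22), (-18, 21), (-16, 21), (-14, 22), (-12, 22), (-10, 22), (-8, 22), (-6, 22), (-4, 22), (-2, 22), (0, 22), (2, 22), (4, 22), (6, 22), (8, 22), (10, 21), (12, 22), (14, 21), (16, 22), (18, 22), (20, 22), (22, 22), (24, 22), (26, 21), (28, 21), (30, 22), (38, 6), (40, 6), (42, 14), (44, 18), (46, 18), (56, 0), (58, 0), (60, 0)]
[(array([9.13564797e-04, 3.28706637e+01]), np.float64(21.247747555137735), 17), (array([-9.13563603e-04, -3.28706638e+01]), np.float64(21.242115545037574), 14)]
wrist bay o [558.77   6.62] deg 76.43 x ext [ -6.4 102.9] roof z 64.8
```

View pics/w5z.png

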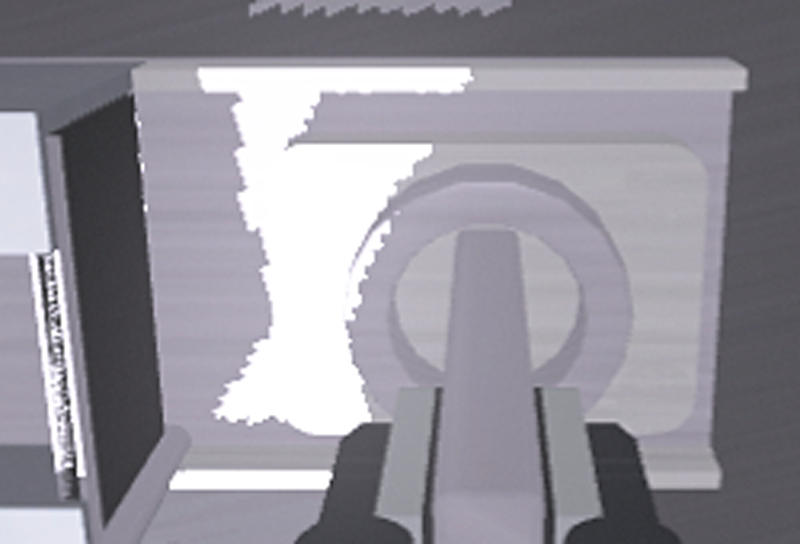

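```bash
python3 -c "
from h import *
plan((*bay(-73,-0.3),83.2),76.3)"
python3 -m jog '[{"linear":[0.004,0,0],"rotation":[0,0,0],"grip":5},{"linear":[0.008,0,0],"rotation":[0,0,0],"grip":5},{"linear":[0.011,0,0],"rotation":[0,0,0],"grip":5},{"linear":[0.011,0,0],"rotation":[0,0,0],"grip":5},{"linear":[0.011,0,0],"rotation":[0,0,0],"grip":5}]'
python3 -c "
from h import *
st()"
```

```text
eef [542.3 -64.7  86.8] lin [ 0.012  -0.0002 -0.0004] rot [-0.0001  0.0001 -0.0009]
time_s: 6.95
eef_pos: [542.3, -64.6, 83.5]
ee_rot: [0.437, 0.556, 0.437, -0.556]
force: [0.2, 0.7, -5.0]
grip_width: 0.129
t 6.95 pos [542.32 -64.64  83.48] x [ 3.e-04 -1.e-04 -1.e+00] z [-2.369e-01 -9.715e-01  1.000e-04] jawdeg -103.7 F [ 0.24  0.71 -5.03] T [-0.02 -0.01  0.  ] g 0.129 q [-0.33  0.52  1.61 -0.    1.01  1.48]
```

Not down yet, so I'll lower it in 0.6 mm steps.

```bash
for i in 1; do python3 -m jog '[{"linear":[0.002,0,0],"rotation":[0,0,0],"grip":5},{"linear":[0.002,0,0],"rotation":[0,0,0],"grip":5},{"linear":[0.002,0,0],"rotation":[0,0,0],"grip":5}]'; done; python3 -m jog '[{"linear":[0.002,0,0],"rotation":[0,0,0],"grip":5},{"linear":[0.002,0,0],"rotation":[0,0,0],"grip":5},{"linear":[0.002,0,0],"rotation":[0,0,0],"grip":5}]'
```

```text
time_s: 7.2
eef_pos: [542.5, -64.6, 83.2]
ee_rot: [0.437, 0.556, 0.437, -0.556]
force: [0.2, 1.8, -2.4]
grip_width: 0.131
time_s: 7.45
eef_pos: [542.7, -64.6, 83.1]
ee_rot: [0.437, 0.556, 0.436, -0.556]
force: [-2.9, 3.2, 4.7]
grip_width: 0.126
```

```bash
python3 -m jog '[{"linear":[-0.001,0,-0.008],"rotation":[0,0,0],"grip":5},{"linear":[-0.001,0,-0.02],"rotation":[0,0,0],"grip":5},{"linear":[-0.001,0,-0.035],"rotation":[0,0,0],"grip":5},{"linear":[-0.001,0,-0.05],"rotation":[0,0,0],"grip":5},{"linear":[-0.001,0,-0.065],"rotation":[0,0,0],"grip":5},{"linear":[-0.001,0,-0.075],"rotation":[0,0,0],"grip":5},{"linear":[-0.001,0,-0.08],"rotation":[0,0,0],"grip":5},{"linear":[-0.001,0,-0.08],"rotation":[0,0,0],"grip":5}]'
python3 -c "
from h import *
st();print(tobay(sense()['eef_pos']));plan((*bay(-10,-0.3),83.1),76.3)"
```

```text
time_s: 8.12
eef_pos: [548.3, -40.7, 83.2]
ee_rot: [0.437, 0.556, 0.437, -0.556]
force: [0.8, -0.2, -4.8]
grip_width: 0.131
t 8.12 pos [548.33 -40.73  83.21] x [ 0.0012 -0.     -1.    ] z [-2.364e-01 -9.717e-01 -3.000e-04] jawdeg -103.67 F [ 0.82 -0.23 -4.77] T [-0.03 -0.05 -0.02] g 0.131 q [-0.29  0.52  1.6   0.    1.01  1.52]
[-48.47901972  -0.47541457]
eef [548.3 -40.7  83.2] lin [ 0.0004 -0.0004 -0.1283] rot [ 0.0009 -0.0005 -0.0023]
```

```bash
python3 -m jog '[{"linear":[0.0005,0,-0.005],"rotation":[0,0,-0.002],"grip":5},{"linear":[0.0005,0,-0.013],"rotation":[0,0,-0.002],"grip":5},{"linear":[0.0005,0,-0.022],"rotation":[0,0,-0.002],"grip":5},{"linear":[0.0005,0,-0.031],"rotation":[0,0,-0.002],"grip":5},{"linear":[0.0005,0,-0.04],"rotation":[0,0,-0.002],"grip":5},{"linear":[0.0005,0,-0.05],"rotation":[0,0,-0.002],"grip":5},{"linear":[0.0005,0,-0.06],"rotation":[0,0,-0.002],"grip":5},{"linear":[0.0005,0,-0.066],"rotation":[0,0,-0.002],"grip":5},{"linear":[0.0005,0,-0.07],"rotation":[0,0,-0.002],"grip":5}]'
python3 - <<'E'
from h import *
st();print(tobay(sense()['eef_pos']));plan((*bay(25,-0.3),83.2),76.3)
p,d,P=wristcarrier("pics/w6.png",6)
E
```

```text
time_s: 8.87
eef_pos: [554.0, -20.8, 83.3]
ee_rot: [0.438, 0.556, 0.436, -0.556]
force: [1.4, -5.1, -5.1]
grip_width: 0.129
t 8.87 pos [554.   -20.8   83.35] x [ 0.0021 -0.0013 -1.    ] z [-2.362e-01 -9.717e-01  8.000e-04] jawdeg -103.66 F [ 1.43 -5.13 -5.06] T [-1.18 -0.36  0.04] g 0.129 q [-0.25  0.53  1.59 -0.    1.02  1.56]
[-27.76571061  -1.24148094]
eef [554.  -20.8  83.3] lin [ 0.0004 -0.0029 -0.1759] rot [ 0.0013  0.0016 -0.0048]
deck 7774 z [17.  18.  19.1] [555.3 -14.1] [102.5  88.6] 73.82 bay [-21.  -1.]
deck slope [-0.0042  0.0041]
ring 3736 z [29.2 32.8 34.4] [557.1  -3.6] [85.5 72.1] 48.33 bay [-10.3  -0.1]
```

View pics/w6.png

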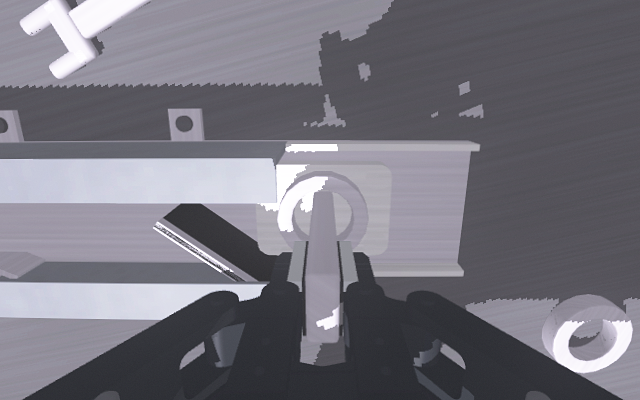

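```bash
python3 -m jog '[{"linear":[0.0005,-0.002,-0.008],"rotation":[0.001,0.001,-0.004],"grip":5},{"linear":[0.0005,-0.003,-0.017],"rotation":[0.001,0.0015,-0.005],"grip":5},{"linear":[0.0005,-0.003,-0.027],"rotation":[0.001,0.0015,-0.005],"grip":5},{"linear":[0.0005,-0.003,-0.037],"rotation":[0.001,0.0015,-0.005],"grip":5},{"linear":[0.0005,-0.003,-0.047],"rotation":[0.001,0.0015,-0.005],"grip":5},{"linear":[0.0005,-0.003,-0.057],"rotation":[0.001,0.0015,-0.005],"grip":5},{"linear":[0.0005,-0.003,-0.067],"rotation":[0.001,0.0015,-0.005],"grip":5},{"linear":[0.0005,-0.003,-0.077],"rotation":[0.001,0.0015,-0.005],"grip":5},{"linear":[0.0005,-0.003,-0.087],"rotation":[0.001,0.0015,-0.005],"grip":5},{"linear":[0.0005,-0.003,-0.097],"rotation":[0.001,0.0015,-0.005],"grip":5},{"linear":[0.0005,-0.003,-0.107],"rotation":[0.001,0.0015,-0.005],"grip":5},{"linear":[0.0005,-0.003,-0.117],"rotation":[0.001,0.0015,-0.005],"grip":5},{"linear":[0.0005,-0.003,-0.12],"rotation":[0.001,0.0015,-0.005],"grip":5}]'
python3 - <<'E'
from h import *
st();print(tobay(sense()['eef_pos']));plan((*bay(60,-0.3),83.2),76.3)
p,d,P=wristcarrier("pics/w7.png",6)
E
```

```text
time_s: 10.0
eef_pos: [561.7, 15.2, 83.2]
ee_rot: [0.437, 0.556, 0.437, -0.556]
force: [0.2, -1.6, -3.5]
grip_width: 0.123
t 10.0 pos [561.66  15.15  83.16] x [-3.e-04  4.e-04 -1.e+00] z [-2.363e-01 -9.717e-01 -3.000e-04] jawdeg -103.67 F [ 0.25 -1.61 -3.53] T [-0.48 -0.31 -0.01] g 0.123 q [-0.18  0.55  1.56  0.    1.03  1.63]
[ 8.97107507 -0.13750882]
eef [561.7  15.2  83.2] lin [-1.000e-04  8.000e-04 -1.701e-01] rot [ 0.001  -0.0006  0.0007]
deck 5870 z [16.9 17.9 18.9] [562.   19.3] [97.  88.2] 75.58 bay [13.1  0.5]
deck slope [0.0038 0.0071]
ring 2397 z [28.5 32.6 35.5] [569.9  26.5] [80.3 75.4] 76.32 bay [22.  -5.4]
```

View pics/w7.png

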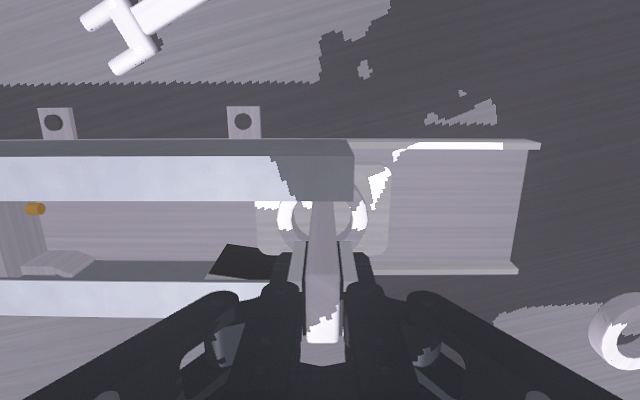

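Run:
```python
from h import *
c=calibration("wrist"); p,d=capture("wrist"); P=cloud(c,d); crop(p,0,130,130,300,4,"pics/stop.png")
o,th=wristbay(P,d,x0=5,x1=200)
D_=np.array([np.cos(th),np.sin(th)]);N_=np.array([-D_[1],D_[0]])
h=cv2.cvtColor(p,cv2.COLOR_RGB2HSV); m=(h[...,0]>8)&(h[...,0]<28)&(h[...,1]>110)&(d>0); m[:,130:]=0; m[:150]=0;m[280:]=0
q=P[m][:,:2]-o; print(m.sum(),"brass x",np.percentile(q@D_,[2,50,98]),"y",np.percentile(q@N_,[2,50,98]),"z",np.percentile(P[m][:,2],[2,50,98]))
s=sense(); e=s["eef_pos"][:2]-o; print("tcp",e@D_,e@N_)
```

```text
[(array([1.23832018e-03, 3.28049327e+01]), np.float64(21.548127629068638), 16), (array([-1.23825927e-03, -3.28049385e+01]), np.float64(21.336716768863678), 27)]
wrist bay o [558.95   6.58] deg 76.46 x ext [ -5.5 180.9] roof z 64.8
194 brass x [191.94292087 194.34748054 200.88681301] y [-3.68065741 -0.64788689  2.87047812] z [ 9.16093241 14.2590964  16.55501589]
tcp 8.815071318339053 -0.6615464599862146
```

View pics/stop.png

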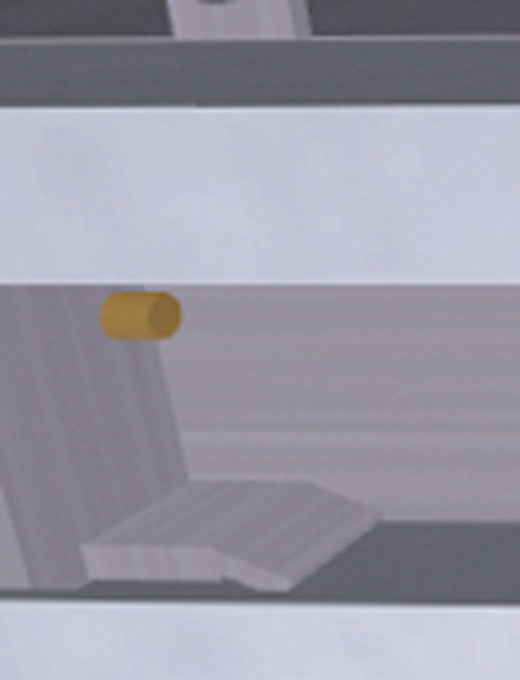

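```bash
python3 -m jog '[{"linear":[0,0.001,-0.008],"rotation":[0,0,0],"grip":5},{"linear":[0,0.001,-0.02],"rotation":[0,0,0],"grip":5},{"linear":[0,0.001,-0.032],"rotation":[0,0,0],"grip":5},{"linear":[0,0.001,-0.045],"rotation":[0,0,0],"grip":5},{"linear":[0,0.001,-0.058],"rotation":[0,0,0],"grip":5},{"linear":[0,0.001,-0.071],"rotation":[0,0,0],"grip":5},{"linear":[0,0.001,-0.084],"rotation":[0,0,0],"grip":5},{"linear":[0,0.001,-0.097],"rotation":[0,0,0],"grip":5},{"linear":[0,0.001,-0.11],"rotation":[0,0,0],"grip":5},{"linear":[0,0.001,-0.123],"rotation":[0,0,0],"grip":5},{"linear":[0,0.001,-0.136],"rotation":[0,0,0],"grip":5},{"linear":[0,0.001,-0.149],"rotation":[0,0,0],"grip":5},{"linear":[0,0.001,-0.162],"rotation":[0,0,0],"grip":5},{"linear":[0,0.001,-0.172],"rotation":[0,0,0],"grip":5},{"linear":[0,0.001,-0.178],"rotation":[0,0,0],"grip":5},{"linear":[0,0.001,-0.18],"rotation":[0,0,0],"grip":5}]'
python3 - <<'E'
from h import *
st();print(tobay(sense()['eef_pos']));plan((*bay(110,-0.6),83.2),76.35)
E
```

```text
time_s: 11.43
eef_pos: [574.7, 67.7, 83.2]
ee_rot: [0.437, 0.556, 0.437, -0.556]
force: [1.5, -1.2, -3.3]
grip_width: 0.126
t 11.43 pos [574.75  67.72  83.18] x [-2.e-04  8.e-04 -1.e+00] z [-2.364e-01 -9.717e-01 -7.000e-04] jawdeg -103.67 F [ 1.5  -1.19 -3.31] T [-0.32 -0.19  0.02] g 0.126 q [-0.09  0.58  1.51  0.    1.06  1.72]
[63.14184596 -0.36159568]
eef [574.7  67.7  83.2] lin [ 0.      0.001  -0.1562] rot [-0.0008 -0.0015  0.0008]
```

```bash
python3 -m jog '[{"linear":[0,0.001,-0.008],"rotation":[0,-0.001,0],"grip":5},{"linear":[0,0.001,-0.02],"rotation":[0,-0.001,0],"grip":5},{"linear":[0,0.001,-0.032],"rotation":[0,-0.001,0],"grip":5},{"linear":[0,0.001,-0.045],"rotation":[0,-0.001,0],"grip":5},{"linear":[0,0.001,-0.058],"rotation":[0,-0.001,0],"grip":5},{"linear":[0,0.001,-0.071],"rotation":[0,-0.001,0],"grip":5},{"linear":[0,0.001,-0.084],"rotation":[0,-0.001,0],"grip":5},{"linear":[0,0.001,-0.097],"rotation":[0,-0.001,0],"grip":5},{"linear":[0,0.001,-0.11],"rotation":[0,-0.001,0],"grip":5},{"linear":[0,0.001,-0.123],"rotation":[0,-0.001,0],"grip":5},{"linear":[0,0.001,-0.136],"rotation":[0,-0.001,0],"grip":5},{"linear":[0,0.001,-0.149],"rotation":[0,-0.001,0],"grip":5},{"linear":[0,0.001,-0.158],"rotation":[0,-0.001,0],"grip":5},{"linear":[0,0.001,-0.16],"rotation":[0,-0.001,0],"grip":5}]'
python3 - <<'E'
from h import *
st();print(tobay(sense()['eef_pos']));plan((*bay(150,-0.6),83.2),76.35)
p,d,P=wristcarrier("pics/w8.png",6)
o,th=wristbay(P,d,x0=60,x1=200)
E
```

```text
time_s: 12.6
eef_pos: [586.6, 115.0, 83.3]
ee_rot: [0.437, 0.556, 0.437, -0.556]
force: [1.5, 1.1, -4.0]
grip_width: 0.13
t 12.6 pos [586.56 114.98  83.28] x [ 1.e-04  8.e-04 -1.e+00] z [-2.361e-01 -9.717e-01 -8.000e-04] jawdeg -103.65 F [ 1.49  1.11 -4.02] T [ 0.1  -0.34  0.06] g 0.13 q [-0.    0.62  1.44  0.    1.08  1.81]
[111.85944187  -0.59496299]
eef [586.6 115.   83.3] lin [ 0.0004  0.0002 -0.1271] rot [-0.0001 -0.0016  0.0001]
deck 4286 z [17.  18.  19.7] [585.5 110.7] [94.7 85.1] 76.35 bay [107.4  -0.6]
deck slope [0.0053 0.0008]
ring 2332 z [28.4 32.7 35.4] [585.6 110.7] [94.8 85. ] 76.36 bay [107.4  -0.6]
[(array([8.41902644e-04, 2.99497214e+01]), np.float64(10.269675076637718), 5), (array([-8.41904394e-04, -2.99497212e+01]), np.float64(21.40275168582734), 24)]
wrist bay o [561.69   5.91] deg 76.37 x ext [ -5.5 241.5] roof z 64.8
```

View pics/w8.png

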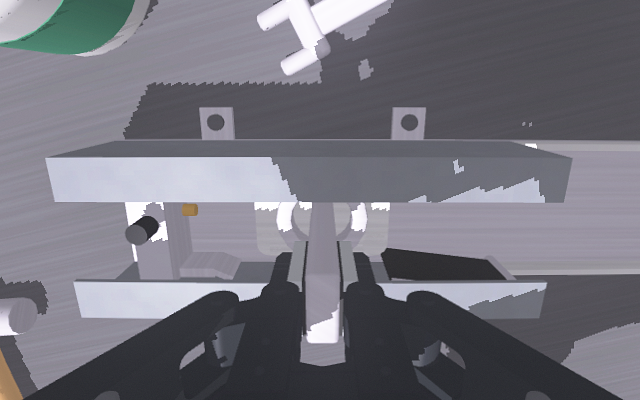

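```bash
python3 -m jog '[{"linear":[0.0003,0,-0.005],"rotation":[0,-0.0015,0],"grip":5},{"linear":[0.0003,0,-0.012],"rotation":[0,-0.0015,0],"grip":5},{"linear":[0.0003,0,-0.02],"rotation":[0,-0.0015,0],"grip":5},{"linear":[0.0003,0,-0.028],"rotation":[0,-0.0015,0],"grip":5},{"linear":[0.0003,0,-0.036],"rotation":[0,-0.0015,0],"grip":5},{"linear":[0.0003,0,-0.044],"rotation":[0,-0.0015,0],"grip":5},{"linear":[0.0003,0,-0.052],"rotation":[0,-0.0015,0],"grip":5},{"linear":[0.0003,0,-0.057],"rotation":[0,-0.0015,0],"grip":5},{"linear":[0.0003,0,-0.057],"rotation":[0,-0.0015,0],"grip":5}]'
python3 - <<'E'
from h import *
st();print(tobay(sense()['eef_pos']))
c=calibration("wrist");p,d=capture("wrist"); cv2.imwrite("pics/w9.png",p[:,:,::-1]); P=cloud(c,d)
o=np.array([558.9,6.6]); q=P[...,:2]-o; X=q@D; Y=q@N
m=(d>0)&(abs(Y)<22)&(X>190)&(X<245); Z=P[...,2]
for x0 in range(190,245,5):
    k=m&(X>=x0)&(X<x0+5); print(x0,k.sum(),np.percentile(Z[k],[50,98]).round(0) if k.sum() else "")
E
```

```text
time_s: 13.4
eef_pos: [590.6, 131.9, 83.2]
ee_rot: [0.437, 0.556, 0.437, -0.556]
force: [0.1, 0.7, -2.7]
grip_width: 0.13
t 13.4 pos [590.62 131.93  83.21] x [ 1.e-04  4.e-04 -1.e+00] z [-2.358e-01 -9.718e-01 -4.000e-04] jawdeg -103.64 F [ 0.06  0.72 -2.67] T [0.07 0.03 0.01] g 0.13 q [0.03 0.63 1.42 0.   1.09 1.83]
[129.28683366  -0.51594659]
190 334 [  6. 169.]
195 272 [ 6. 65.]
200 1336 [34. 49.]
205 745 [41. 56.]
210 521 [41. 65.]
215 334 [40. 65.]
220 65 [40. 66.]
225 15 [65. 66.]
230 16 [65. 66.]
235 107 [ 6. 65.]
240 122 [ 6. 64.]
```

View pics/w9.png

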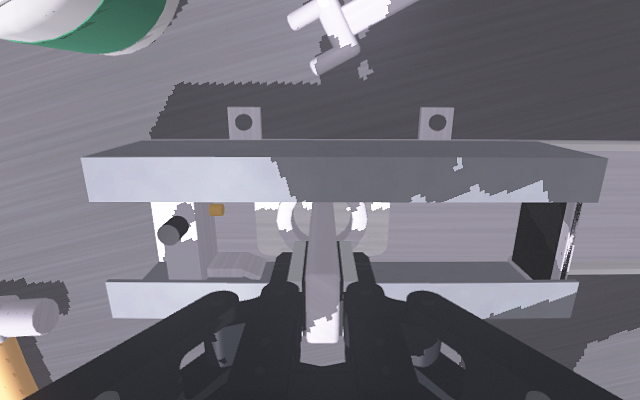

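```bash
python3 -m jog '[{"linear":[0,0,-0.004],"rotation":[0,0,0],"grip":5},{"linear":[0,0,-0.01],"rotation":[0,0,0],"grip":5},{"linear":[0,0,-0.016],"rotation":[0,0,0],"grip":5},{"linear":[0,0,-0.022],"rotation":[0,0,0],"grip":5},{"linear":[0,0,-0.028],"rotation":[0,0,0],"grip":5},{"linear":[0,0,-0.034],"rotation":[0,0,0],"grip":5},{"linear":[0,0,-0.04],"rotation":[0,0,0],"grip":5},{"linear":[0,0,-0.045],"rotation":[0,0,0],"grip":5},{"linear":[0,0,-0.048],"rotation":[0,0,0],"grip":5},{"linear":[0,0,-0.048],"rotation":[0,0,0],"grip":5}]'
python3 -c "
from h import *
st();print(tobay(sense()['eef_pos']));plan((*bay(160,-0.6),83.2),76.35)"
```

```text
time_s: 14.28
eef_pos: [594.0, 146.1, 83.2]
ee_rot: [0.437, 0.556, 0.437, -0.556]
force: [-0.5, 0.3, -3.9]
grip_width: 0.13
t 14.28 pos [594.04 146.1   83.24] x [ 2.e-04  7.e-04 -1.e+00] z [-2.357e-01 -9.718e-01 -8.000e-04] jawdeg -103.63 F [-0.5   0.34 -3.85] T [ 0.08 -0.02 -0.04] g 0.13 q [0.05 0.64 1.4  0.   1.1  1.86]
[143.86698571  -0.46625465]
eef [594.  146.1  83.2] lin [ 0.0002  0.0006 -0.0538] rot [ 0.0006 -0.0015 -0.0001]
```

```bash
python3 -m jog '[{"linear":[0,0,-0.003],"rotation":[0,-0.001,0],"grip":5},{"linear":[0,0,-0.006],"rotation":[0,-0.001,0],"grip":5},{"linear":[0,0,-0.009],"rotation":[0,-0.001,0],"grip":5},{"linear":[0,0,-0.012],"rotation":[0,-0.001,0],"grip":5},{"linear":[0,0,-0.015],"rotation":[0,-0.001,0],"grip":5},{"linear":[0,0,-0.018],"rotation":[0,-0.001,0],"grip":5},{"linear":[0,0,-0.021],"rotation":[0,-0.001,0],"grip":5},{"linear":[0,0,-0.024],"rotation":[0,-0.001,0],"grip":5},{"linear":[0,0,-0.027],"rotation":[0,-0.001,0],"grip":5},{"linear":[0,0,-0.03],"rotation":[0,-0.001,0],"grip":5},{"linear":[0,0,-0.03],"rotation":[0,-0.001,0],"grip":5}]'
python3 -c "
from h import *
st();print(tobay(sense()['eef_pos']))"
```

```text
time_s: 15.2
eef_pos: [596.2, 155.0, 83.2]
ee_rot: [0.437, 0.556, 0.437, -0.556]
force: [0.6, 0.4, -3.8]
grip_width: 0.13
t 15.2 pos [596.18 155.    83.22] x [ 1.e-04  3.e-04 -1.e+00] z [-2.357e-01 -9.718e-01 -3.000e-04] jawdeg -103.63 F [ 0.58  0.4  -3.8 ] T [0.   0.01 0.  ] g 0.13 q [0.06 0.65 1.38 0.   1.11 1.87]
[153.020919    -0.43541771]
```

Now I'll feel for the stop in steps of about 1.5 mm.

```bash
python3 -m jog '[{"linear":[0,0,-0.002],"rotation":[0,0,0],"grip":5},{"linear":[0,0,-0.004],"rotation":[0,0,0],"grip":5},{"linear":[0,0,-0.006],"rotation":[0,0,0],"grip":5},{"linear":[0,0,-0.008],"rotation":[0,0,0],"grip":5},{"linear":[0,0,-0.009],"rotation":[0,0,0],"grip":5},{"linear":[0,0,-0.009],"rotation":[0,0,0],"grip":5}]'
python3 -m jog '[{"linear":[0,0,-0.001],"rotation":[0,0,0],"grip":5},{"linear":[0,0,-0.002],"rotation":[0,0,0],"grip":5},{"linear":[0,0,-0.003],"rotation":[0,0,0],"grip":5},{"linear":[0,0,-0.004],"rotation":[0,0,0],"grip":5},{"linear":[0,0,-0.004],"rotation":[0,0,0],"grip":5}]'
python3 -c "
from h import *
st();print(tobay(sense()['eef_pos']))"
```

```text
time_s: 15.7
eef_pos: [596.8, 157.7, 83.2]
ee_rot: [0.437, 0.556, 0.437, -0.556]
force: [0.7, -0.1, -3.5]
grip_width: 0.132
time_s: 16.12
eef_pos: [597.1, 158.9, 83.2]
ee_rot: [0.437, 0.556, 0.437, -0.556]
force: [0.5, -0.9, -4.4]
grip_width: 0.129
t 16.12 pos [597.12 158.92  83.21] x [ 1.e-04  4.e-04 -1.e+00] z [-2.357e-01 -9.718e-01 -4.000e-04] jawdeg -103.63 F [ 0.49 -0.91 -4.4 ] T [-0.15 -0.01 -0.03] g 0.129 q [0.07 0.66 1.37 0.   1.11 1.88]
[157.04868618  -0.41691024]
```

```bash
python3 -m jog '[{"linear":[0,0,-0.001],"rotation":[0,0,0],"grip":5},{"linear":[0,0,-0.002],"rotation":[0,0,0],"grip":5},{"linear":[0,0,-0.003],"rotation":[0,0,0],"grip":5},{"linear":[0,0,-0.004],"rotation":[0,0,0],"grip":5},{"linear":[0,0,-0.004],"rotation":[0,0,0],"grip":5}]'
python3 - <<'E'
from h import *
st();print(tobay(sense()['eef_pos']))
p,d=capture("wrist"); crop(p,140,140,440,320,2.6,"pics/w10.png")
st()
E
```

```text
time_s: 16.53
eef_pos: [597.4, 160.1, 83.2]
ee_rot: [0.437, 0.556, 0.437, -0.556]
force: [0.3, -0.9, -3.1]
grip_width: 0.132
t 16.53 pos [597.44 160.14  83.23] x [ 2.e-04  4.e-04 -1.e+00] z [-2.355e-01 -9.719e-01 -4.000e-04] jawdeg -103.62 F [ 0.34 -0.87 -3.09] T [-0.12  0.06  0.02] g 0.132 q [0.07 0.66 1.37 0.   1.11 1.88]
[158.31491415  -0.43372741]
t 16.58 pos [597.44 160.17  83.21] x [ 2.e-04  5.e-04 -1.e+00] z [-2.356e-01 -9.718e-01 -6.000e-04] jawdeg -103.63 F [ 0.43 -0.53 -4.28] T [-0.19  0.03 -0.04] g 0.131 q [0.07 0.66 1.37 0.   1.11 1.88]
```

View pics/w10.png

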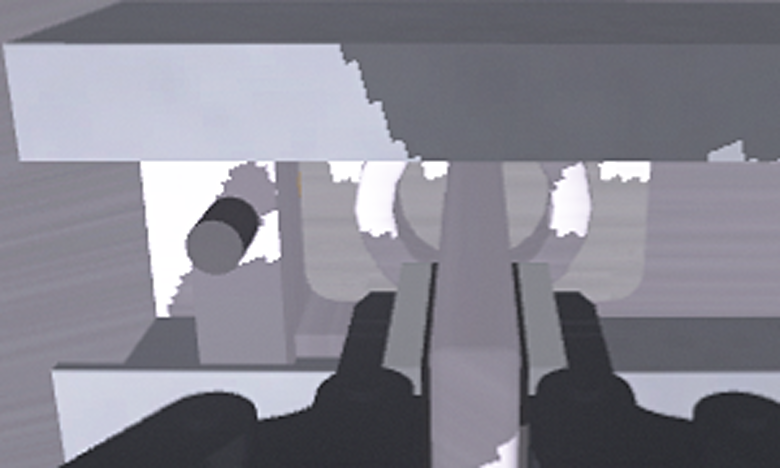

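Only a sliver of brass is left at (300,180), so the gap is about 1–2 mm. I'll keep feeling forward.

```bash
for i in 1; do python3 -m jog '[{"linear":[0,0,-0.001],"rotation":[0,0,0],"grip":5},{"linear":[0,0,-0.002],"rotation":[0,0,0],"grip":5},{"linear":[0,0,-0.003],"rotation":[0,0,0],"grip":5},{"linear":[0,0,-0.003],"rotation":[0,0,0],"grip":5}]'; done
python3 -m jog '[{"linear":[0,0,-0.001],"rotation":[0,0,0],"grip":5},{"linear":[0,0,-0.002],"rotation":[0,0,0],"grip":5},{"linear":[0,0,-0.003],"rotation":[0,0,0],"grip":5},{"linear":[0,0,-0.003],"rotation":[0,0,0],"grip":5}]'
python3 -c "
from h import *
st();print(tobay(sense()['eef_pos']))"
```

```text
time_s: 16.92
eef_pos: [597.7, 161.0, 83.2]
ee_rot: [0.437, 0.556, 0.437, -0.556]
force: [0.2, -0.4, -3.9]
grip_width: 0.13
time_s: 17.25
eef_pos: [597.8, 161.5, 83.2]
ee_rot: [-0.437, -0.556, -0.437, 0.556]
force: [-1.0, -5.5, -3.4]
grip_width: 0.129
t 17.25 pos [597.76 161.48  83.22] x [-3.e-04 -5.e-04 -1.e+00] z [-2.356e-01 -9.719e-01  5.000e-04] jawdeg -103.62 F [-0.95 -5.48 -3.37] T [-1.1   0.36 -0.07] g 0.129 q [ 0.08  0.66  1.37 -0.    1.12  1.88]
[159.68652483  -0.42831019]
```

```bash
python3 -m jog '[{"linear":[0,0,-0.001],"rotation":[0,-0.001,0],"grip":5},{"linear":[0.0005,0,-0.002],"rotation":[0,-0.001,0],"grip":5},{"linear":[0.001,0,-0.002],"rotation":[0,-0.001,0],"grip":5},{"linear":[0.001,0,-0.002],"rotation":[0,-0.001,0],"grip":5},{"linear":[0.001,0,-0.002],"rotation":[0,-0.001,0],"grip":5}]'
python3 - <<'E'
from h import *
st();print(tobay(sense()['eef_pos']))
p,d=capture("wrist"); crop(p,140,140,440,320,2.6,"pics/w11.png")
E
```

```text
time_s: 17.67
eef_pos: [597.9, 161.6, 83.3]
ee_rot: [-0.438, -0.555, -0.437, 0.556]
force: [-2.5, -6.9, 0.4]
grip_width: 0.132
t 17.67 pos [597.89 161.57  83.29] x [-6.0e-04 -1.9e-03 -1.0e+00] z [-0.2355 -0.9719  0.002 ] jawdeg -103.62 F [-2.52 -6.94  0.45] T [-1.24  0.53 -0.  ] g 0.132 q [ 0.08  0.66  1.37 -0.    1.12  1.89]
[159.8039842   -0.52874189]
```

View pics/w11.png

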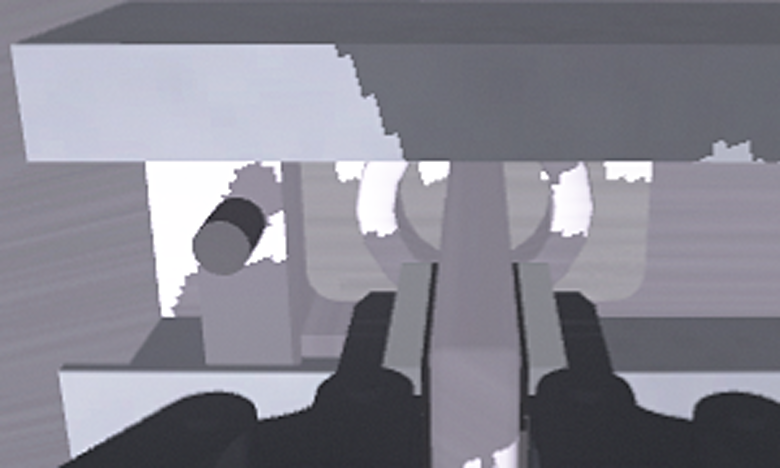

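```bash
python3 -m jog '[{"linear":[0,0,-0.001],"rotation":[0,0,0],"grip":12},{"linear":[0,0,-0.001],"rotation":[0,0,0],"grip":14},{"linear":[0,0,-0.001],"rotation":[0,0,0],"grip":16},{"linear":[0,0,0],"rotation":[0,0,0],"grip":20},{"linear":[0,0,0],"rotation":[0,0,0],"grip":30},{"linear":[0,0,0],"rotation":[0,0,0],"grip":45},{"linear":[0,0,0],"rotation":[0,0,0],"grip":50},{"linear":[0,0,0],"rotation":[0,0,0],"grip":50},{"linear":[0,0,0],"rotation":[0,0,0],"grip":50},{"linear":[0,0,0],"rotation":[0,0,0],"grip":50}]'
python3 - <<'E'
from h import *
st();print(tobay(sense()['eef_pos']))
p,d=capture("wrist"); crop(p,140,140,440,320,2.6,"pics/w12.png")
E
```

```text
time_s: 18.55
eef_pos: [597.9, 161.6, 83.3]
ee_rot: [-0.438, -0.555, -0.437, 0.556]
force: [0.6, -0.7, -0.4]
grip_width: 0.583
t 18.55 pos [597.9  161.59  83.3 ] x [-5.0e-04 -1.9e-03 -1.0e+00] z [-0.2355 -0.9719  0.0019] jawdeg -103.62 F [ 0.64 -0.73 -0.45] T [-0.02 -0.    0.  ] g 0.583 q [ 0.08  0.66  1.37 -0.    1.12  1.89]
[159.8295929   -0.53594868]
```

View pics/w12.png

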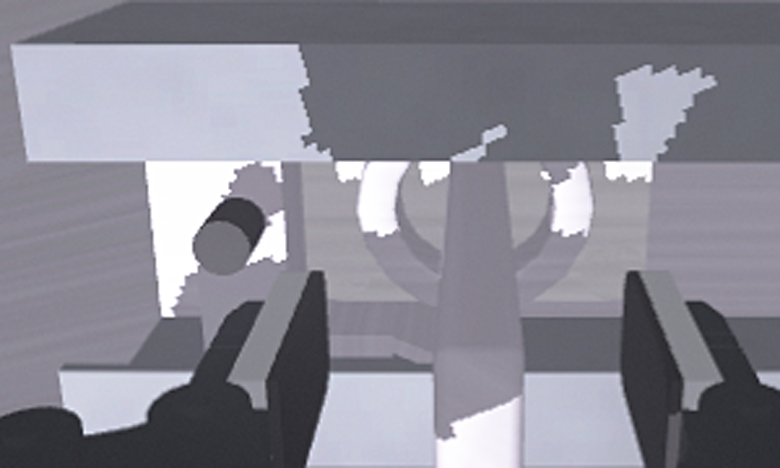

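Released: the deck's front edge is still at (303,230) against the stop face. I'll retreat straight up.

```bash
python3 -m jog '[{"linear":[-0.01,0,0],"rotation":[0,0,0],"grip":50},{"linear":[-0.03,0,0],"rotation":[0,0,0],"grip":50},{"linear":[-0.06,0,0],"rotation":[0,0,0],"grip":50},{"linear":[-0.1,0,0],"rotation":[0,0,0],"grip":50},{"linear":[-0.15,0,0],"rotation":[0,0,0],"grip":50},{"linear":[-0.2,0,0],"rotation":[0,0,0],"grip":50},{"linear":[-0.26,0,0],"rotation":[0,0,0],"grip":50},{"linear":[-0.32,0,0],"rotation":[0,0,0],"grip":50},{"linear":[-0.36,0,0],"rotation":[0,0,0],"grip":50},{"linear":[-0.38,0,0],"rotation":[0,0,0],"grip":50},{"linear":[-0.38,0,0],"rotation":[0,0,0],"grip":50},{"linear":[-0.38,0,0],"rotation":[0,0,0],"grip":50}]'
python3 - <<'E'
from h import *
st()
c=calibration("wrist");p,d=capture("wrist"); cv2.imwrite("pics/w13.png",p[:,:,::-1]); crop(p,140,100,440,320,2.6,"pics/w13z.png")
P=cloud(c,d); m=(d>0)&(P[...,2]>112)&(P[...,2]<128)&(np.hypot(P[...,0]-598,P[...,1]-161)<50)
Q=P[m]; r=cv2.minAreaRect(Q[:,:2].astype(np.float32)); print("post top",len(Q),np.median(Q[:,2]),r,tobay(r[0]))
p,d=capture("scene"); crop(p,200,80,460,300,2.7,"pics/s13.png")
E
```

```text
time_s: 19.6
eef_pos: [597.8, 161.8, 197.3]
ee_rot: [-0.438, -0.555, -0.437, 0.556]
force: [0.2, -0.4, -0.5]
grip_width: 0.585
t 19.6 pos [597.85 161.81 197.35] x [-4.0e-04 -1.8e-03 -1.0e+00] z [-0.2356 -0.9719  0.0019] jawdeg -103.63 F [ 0.24 -0.37 -0.49] T [0.03 0.   0.01] g 0.585 q [ 0.08  0.55  1.24 -0.    1.36  1.89]
post top 774 121.55383433629324 ((596.8685913085938, 160.57388305664062), (11.94109058380127, 27.87141990661621), 76.41015625) [158.59571715   0.2237865 ]
```

View pics/w13z.png

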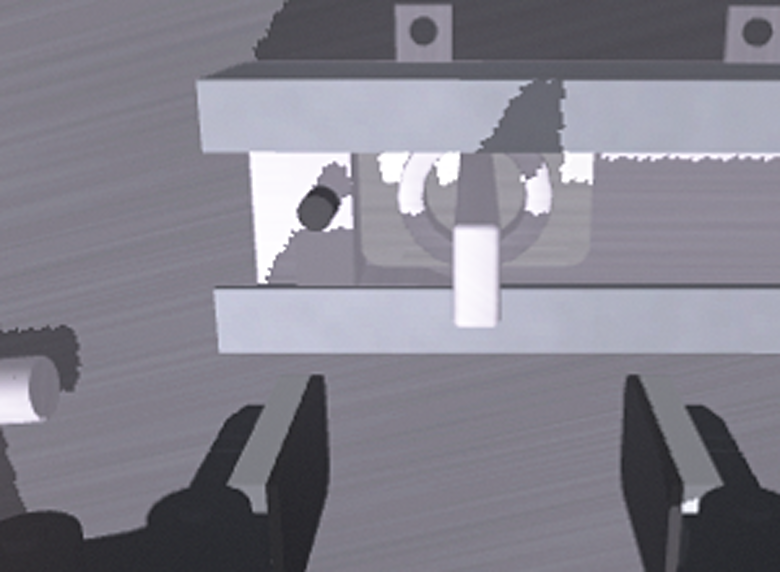

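View pics/s13.png

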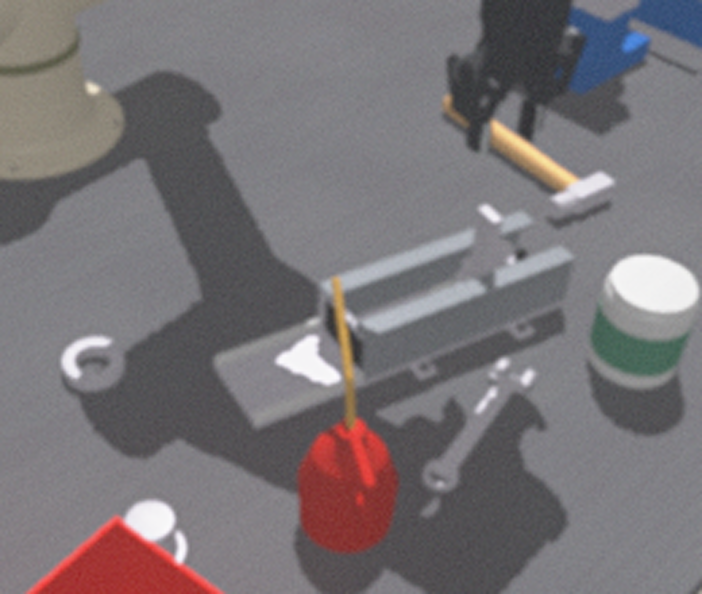

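The deck's nose is flush with the stop at (357,210), with no brass showing. The post is upright with its top at 121.5 mm, the ring is on the deck, the flap is shut and the bystanders haven't moved.

```bash
python3 -c "
from rig import finish_job
print(finish_job())"
```

```text
the job is handed in; nothing more can be done
None
```

The carrier is home against the stop inside the bay, the flap has closed behind it, and the job is handed in after about 20 s of the 64 s allowed. I picked the carrier up by its post, set it on the infeed, slid it in through the flap and felt for the stop in steps of about 1 mm. I stopped pushing at about 7 N of wrist force, then let go and lifted clear.

**Last checks**
- **Seating:** the nose is flush with the stop face and no brass plunger shows. The post is at bay x ≈ 158.6 mm, against about 158.5 mm expected from where I measured the stop. Plunger travel itself can't be read, so it is inferred from these.
- **Carrier:** its post top is at 121.5 mm (122 expected), so it stands flat and upright. The ring is on the deck around the post.
- **Flap and release:** the flap looks shut in both the wrist and scene views, and the gripper reads about zero force.
- **Bystanders:** I compared pictures by eye and nothing looked moved, but I did not measure their positions.

**Disagreement:** the wrist and fixed cameras differed by 1–2 mm sideways on the bay and the carrier. I used the wrist camera to place one relative to the other, and the wrist force readings at each stop (under about 3 N sideways) showed no sign of side contact. No check failed.

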